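Strip the burn-in test rig

ROBOT

A 6-joint arm with a two-finger parallel gripper is mounted at the origin on the work surface. World frame = base frame: x ahead of the robot, y to its left, z up, the work surface at z = 0. Lengths are in m, angles in degrees, forces in N, time in s.
With the tool pointing down it reaches from about 0.4 to 0.825 m from the base axis. Payload 7 kg.
Tool frame: the origin (TCP) lies midway between the tips of the shut fingers; the grasp point (between the pads) lies 19 mm behind it (grip_depth is the distance from the TCP to the grasp point, in m); z points along the fingers, y is the direction in which the jaws open and shut (so a half turn about z gives the same grasp; the last joint's range is limited). The gripper opens to 88 mm and grips with 3 to 60 N. Pads are 19 mm wide; open, the fingers measure 130 mm over their backs; the gripper's body (78 mm by 193 mm) begins 47 mm behind the grasp point.
Start: joints at [-50.243, 20.546, 0.682, 0, -70.136, -16.507], TCP at [0.266, -0.62, 0.227] pointing down, gripper open.
Joint ranges: [-176.03, 176.03], [-82.01, 121.73], [-58.28, 71.71], [-173.87, 95.51], [-174.79, -0.11], [-173.66, 173.66]. Speed limits (degrees/s): [136.94, 136.94, 172.46, 180, 180, 180].

INTERFACE

Orientations are given as [roll, pitch, yaw] about the fixed x, y, z axes, in that order (R = Rz(yaw) Ry(pitch) Rx(roll)).
In Python, from plant import * gives the robot as it stands.
- The arm moves only by the shell command python3 -m inch 'ROWS'. ROWS is JSON, a list of rows, each an object of numbers: "ax", "ay", "az": the turn, a rotation vector about the tool's x, y, z in degrees; "dx", "dy", "dz": the shift along the tool's x, y, z in mm; "fingers": the finger opening in mm, from 0 to 87.6. In form: [{"ax": .., "ay": .., "az": .., "dx": .., "dy": .., "dz": .., "fingers": ..}, ...]. A call has 1 to 8 rows; each row is the pose to reach, as a shift and turn from the pose commanded when the call began, along the tool's axes at that moment; what a row does not reach only later rows make up. A row lasts 1/8 s, in which the tool goes at most 62.5 mm and 10.7 degrees, less where a joint would pass 70% of its speed; a pose out of reach is approached as far as the arm can. A call with a gripper value outside its range is refused whole. The fingers move at their own pace and stop on an object; the grip force is fixed at half the most. Time passes only in rows, so rows that repeat a pose let the fingers close. It gives the time, the measured TCP pose, the force and the opening at its end, in the units of the state.
- get_obs(): the state, without advancing time (a new reading comes with each control period).
- snapshot(name): name is "scene" or "top" or "wrist"; returns a dict with "image" (384x512x3 uint8, red, green, blue), "fx", "fy", "cx", "cy" (pixels), "rvec" (rotation vector, rad) and "tvec" (3), from world to camera coordinates, as OpenCV has them. Camera axes: x right, y down, z forward; pixel columns grow to the right and rows downward; lengths in m; the calibration is good to about 2 mm. A picture is of the moment at which its call begins. There is no depth.
- close_job(): hands the job in, once; it reports no verdict.
Trained networks look in the newest picture that a camera, given by its name, has taken for a name from the list of things; names that differ only in an ending like _2 or _b are one class to them, and where a whole thing is asked for, a point or a joint stands for the part that bears it (a point fixed in the world has none). Each returns a list of dicts, best first, with "score" (0 to 1); they miss things now and then, are a little off and sometimes report something else, mostly with a low value. They report only what shows in the picture. A call takes as long as a camera call. They do not tell look-alikes from the thing itself.
- search_frame(target, camera): "bbox" ([centre column, centre row, width, height] in pixels, round what is visible of it).
- trace(target, camera): "mask" (384x512 bool, what is visible of it) and "bbox" ([centre column, centre row, width, height] in pixels, round what is visible of it).
- landmark_of(target, camera): "position" ([column, row] in pixels: a listed point, or the origin of a listed thing).
The state is a dict: "clock": time; "joint_pos": joint angles; "qvel": joint speeds; "tau": joint torques, N m; "tool_pos": TCP position; "orientation": TCP orientation; "force": force on the tool from outside, world axes, zero at the start; "moment": the same for the moment, N m; "opening": finger opening in m.
Only numpy, scipy, OpenCV 4.12 (cv2) and the standard library are available. Lean on these libraries where they do the work, as an engineer would, in place of code of your own. Each camera call takes 0.05 s, during which the arm holds its last target.

TASK

The burn-in test is over: take every twist-lock test plug out of the rig (turn it anticlockwise to its stop, then lift; do not wrench it) and put all the plugs in the parts tray, which stays on the bench. Leave all four ports of the rig, also those that held no plug, closed: swing each dust cover over and press it down until its catch clicks and holds it shut, and do not disturb the other things on the bench.

Things in the scene. Friction and masses are not known exactly. Their poses are not given: they have to be found in the camera images.
- rig: burn-in test rig, fixed: grey flat-topped box 170 (x) x 350 (y) x 60 mm high with four ports in a row along its y axis, 80 mm apart; origin at the centre of its underside, its -x side faces the robot
- port_1 (a point): centre of port 1's mouth on the rig's top; axes as the rig's. Mouth: 23 mm square plus slots out to 23 mm along rig x (white ticks); lip 4 mm. Its cover: plate 54 mm wide, 5 mm thick, reaching 83 mm from a hinge line along rig y, 50 mm behind the port (rig +x), 6 mm above the top. On its outer face, 54 mm from the hinge: round press pad 26 mm across, 4 mm high
- cover_1 (a joint): hinge of port 1's black dust cover, rad: 0 fully shut, about 1.75 standing open behind the port (away from the robot). A light spring lifts it. In the last 0.1 rad its front edge must be pressed past a sprung catch at the front (about 8 N on the pad), which clicks and then holds it at 0; unlatched it lies on the catch at about 0.1 or springs up
- port_2 (a point): centre of port 2's mouth on the rig's top; axes as the rig's. Mouth: 23 mm square plus slots out to 23 mm along rig x (white ticks); lip 4 mm. Its cover: plate 54 mm wide, 5 mm thick, reaching 83 mm from a hinge line along rig y, 50 mm behind the port (rig +x), 6 mm above the top. On its outer face, 54 mm from the hinge: round press pad 26 mm across, 4 mm high
- cover_2 (a joint): hinge of port 2's black dust cover, rad: 0 fully shut, about 1.75 standing open behind the port (away from the robot). A light spring lifts it. In the last 0.1 rad its front edge must be pressed past a sprung catch at the front (about 8 N on the pad), which clicks and then holds it at 0; unlatched it lies on the catch at about 0.1 or springs up
- port_3 (a point): centre of port 3's mouth on the rig's top; axes as the rig's. Mouth: 23 mm square plus slots out to 23 mm along rig x (white ticks); lip 4 mm. Its cover: plate 54 mm wide, 5 mm thick, reaching 83 mm from a hinge line along rig y, 50 mm behind the port (rig +x), 6 mm above the top. On its outer face, 54 mm from the hinge: round press pad 26 mm across, 4 mm high
- cover_3 (a joint): hinge of port 3's black dust cover, rad: 0 fully shut, about 1.75 standing open behind the port (away from the robot). A light spring lifts it. In the last 0.1 rad its front edge must be pressed past a sprung catch at the front (about 8 N on the pad), which clicks and then holds it at 0; unlatched it lies on the catch at about 0.1 or springs up
- port_4 (a point): centre of port 4's mouth on the rig's top; axes as the rig's. Mouth: 23 mm square plus slots out to 23 mm along rig x (white ticks); lip 4 mm. Its cover: plate 54 mm wide, 5 mm thick, reaching 83 mm from a hinge line along rig y, 50 mm behind the port (rig +x), 6 mm above the top. On its outer face, 54 mm from the hinge: round press pad 26 mm across, 4 mm high
- cover_4 (a joint): hinge of port 4's black dust cover, rad: 0 fully shut, about 1.75 standing open behind the port (away from the robot). A light spring lifts it. In the last 0.1 rad its front edge must be pressed past a sprung catch at the front (about 8 N on the pad), which clicks and then holds it at 0; unlatched it lies on the catch at about 0.1 or springs up
- plug_1: twist-lock plug (starts in port 1), 68 mm tall, 90 g. Origin: centre of its lower end; z up its axis; x along wing and lugs. Brass spigot 20 mm across with a lug bar 36 x 8 x 6 mm at its end; flange 40 mm across at 12-16 mm, resting on the rig's top; black body 30 mm across to 36 mm; grey wing 40 (x) x 14 (y) mm from 36 to 68 mm
- plug_1_grip (a point): grip point on plug 1's wing: on the axis, 58 mm above its origin, 10 mm below the wing's top. Locked, the wing stands 1.0 to 1.3 rad clockwise (from above) of the rig's x axis, lugs under the lip; turned anticlockwise to its stop, wing in line with rig x and the ticks, it lifts out (clear after 12 mm)
- plug_2: twist-lock plug (starts in port 2), 68 mm tall, 90 g. Origin: centre of its lower end; z up its axis; x along wing and lugs. Brass spigot 20 mm across with a lug bar 36 x 8 x 6 mm at its end; flange 40 mm across at 12-16 mm, resting on the rig's top; black body 30 mm across to 36 mm; grey wing 40 (x) x 14 (y) mm from 36 to 68 mm
- plug_2_grip (a point): grip point on plug 2's wing: on the axis, 58 mm above its origin, 10 mm below the wing's top. Locked, the wing stands 1.0 to 1.3 rad clockwise (from above) of the rig's x axis, lugs under the lip; turned anticlockwise to its stop, wing in line with rig x and the ticks, it lifts out (clear after 12 mm)
- plug_3: twist-lock plug (starts in port 3), 68 mm tall, 90 g. Origin: centre of its lower end; z up its axis; x along wing and lugs. Brass spigot 20 mm across with a lug bar 36 x 8 x 6 mm at its end; flange 40 mm across at 12-16 mm, resting on the rig's top; black body 30 mm across to 36 mm; grey wing 40 (x) x 14 (y) mm from 36 to 68 mm
- plug_3_grip (a point): grip point on plug 3's wing: on the axis, 58 mm above its origin, 10 mm below the wing's top. Locked, the wing stands 1.0 to 1.3 rad clockwise (from above) of the rig's x axis, lugs under the lip; turned anticlockwise to its stop, wing in line with rig x and the ticks, it lifts out (clear after 12 mm)
- plug_4: twist-lock plug (starts in port 4), 68 mm tall, 90 g. Origin: centre of its lower end; z up its axis; x along wing and lugs. Brass spigot 20 mm across with a lug bar 36 x 8 x 6 mm at its end; flange 40 mm across at 12-16 mm, resting on the rig's top; black body 30 mm across to 36 mm; grey wing 40 (x) x 14 (y) mm from 36 to 68 mm
- plug_4_grip (a point): grip point on plug 4's wing: on the axis, 58 mm above its origin, 10 mm below the wing's top. Locked, the wing stands 1.0 to 1.3 rad clockwise (from above) of the rig's x axis, lugs under the lip; turned anticlockwise to its stop, wing in line with rig x and the ticks, it lifts out (clear after 12 mm)
- tray: loose black parts tray, 150 (x) x 200 (y) x 30 mm high, walls and floor 4-5 mm thick; origin at the centre of its underside; stands to the left of the rig
- tape: bystander: roll of beige tape, 96 mm across, 36 mm high
- marker: bystander: blue marker pen 110 mm long, 12 mm thick
- driver: bystander: screwdriver with black handle
- spool: bystander: grey spool 56 mm across, 40 mm high
- flux: bystander: white bottle 44 mm across, 90 mm high
- board: bystander: loose green circuit board 100 x 160 mm with connectors, 18 mm high
Mind the look-alikes: they are no part of the job. There is more than one size of the tray; the job needs the largest.

How it is judged (in metres and radians):
At the end, for the whole second after the job is handed in: All covers latched (hinge under 0.04 rad), every plug present at rest wholly inside the tray (standing or lying, both ends within the walls, its lower end less than 45 mm above the tray's underside), the tray flat on the bench (value of joint each of cover_1, cover_2, cover_3, cover_4 below 0.04 rad and x of plug_1 in the frame of tray between -0.071 and 0.071 m and y of plug_1 in the frame of tray between -0.096 and 0.096 m and x of plug_1_grip in the frame of tray between -0.071 and 0.071 m and y of plug_1_grip in the frame of tray between -0.096 and 0.096 m and z of each of plug_1, plug_2, plug_3, plug_4 in the frame of tray below 0.045 m and linear speed of each of plug_1, plug_2, plug_3, plug_4 below 0.03 m/s and x of plug_2 in the frame of tray between -0.071 and 0.071 m and y of plug_2 in the frame of tray between -0.096 and 0.096 m and x of plug_2_grip in the frame of tray between -0.071 and 0.071 m and y of plug_2_grip in the frame of tray between -0.096 and 0.096 m and x of plug_3 in the frame of tray between -0.071 and 0.071 m and y of plug_3 in the frame of tray between -0.096 and 0.096 m and x of plug_3_grip in the frame of tray between -0.071 and 0.071 m and y of plug_3_grip in the frame of tray between -0.096 and 0.096 m and x of plug_4 in the frame of tray between -0.071 and 0.071 m and y of plug_4 in the frame of tray between -0.096 and 0.096 m and x of plug_4_grip in the frame of tray between -0.071 and 0.071 m and y of plug_4_grip in the frame of tray between -0.096 and 0.096 m and height (world z) of tray below 0.01 m and angle between tray's own z axis and vertical below 0.08 rad); the robot touches nothing.
It fails at once if a plug is wrenched: more than 60 N between it and the rig (contact force between any of plug_1, plug_2, plug_3, plug_4 and rig above 60 N).
It fails at once if something else on the bench is moved by more than 40 mm (distance of any of tape, marker, driver, spool, flux, board from where it was at the start of the episode above 0.04 m).
Of plug_1, plug_2, plug_3, plug_4 only 2 to 4 are there at a start; the rules pass over those that are not, and their reading is None.
At some moment in a run one of tray may be knocked a few centimetres aside while the robot is not near it.
Once in a run the grip may slacken for a moment while it holds something.
It also fails if it takes over 210 s, if anything falls off the work surface, if the arm or the gripper's body presses on something with over 40 N, if the wrist force passes 120 N, or if a joint passes its speed limit or range.

## Working session

There is one attempt and no reset: what is moved stays moved. The work goes in short steps, Python scripts to look and compute and a shell command to move; the robot and the scene stay as the last step left them, time stands still between calls to the robot, and variables do not carry over. Pictures are saved under pics/ and viewed, and the job is handed in when it is done.

```bash
ls; mkdir -p pics; python3 - <<'E'
from plant import *
import cv2
o=get_obs(); print(o)
for n in ["scene","top","wrist"]:
    s=snapshot(n); cv2.imwrite(f"pics/{n}0.png",s["image"][:,:,::-1]); print(n,s["fx"],s["cx"],s["rvec"],s["tvec"])
E
```

```text
pics
{'clock': 0.0, 'joint_pos': array([-5.02419317e+01,  2.05933567e+01,  6.34301791e-01, -1.91300827e-02,
       -7.01339234e+01, -1.65058068e+01]), 'qvel': array([-0.10340605, -0.03039602,  0.03126948, -0.06510087,  0.00439517,
        0.01157183]), 'tau': array([ 1.64564262e-04, -5.82720351e+01,  2.93057871e+01,  6.99727580e+00,
        6.86119020e-03, -1.83726147e-04]), 'tool_pos': array([ 0.26625397, -0.61975793,  0.2256081 ]), 'orientation': array([ 1.79905744e+02, -9.17649976e-03, -1.56754246e+02]), 'force': array([-0.22791152,  0.85615801,  0.50541356]), 'moment': array([-0.02377604, -0.00209331, -0.00939369]), 'opening': 0.08779791651126323}
scene 458.1667381602715 256.7835588038529 [ 1.97182278  1.51538564 -0.6057088 ] [-0.16286254 -0.2922033   1.94838486]
top 399.40127250967726 250.4170931268901 [ 2.14111121 -2.18019559  0.12485231] [0.05959794 0.53442983 1.20483936]
wrist 340.3625210923462 259.9196011964009 [-1.63997758 -2.49104719 -0.32659786] [ 0.67530397 -0.03061656  0.39002727]
```

View pics/scene0.png

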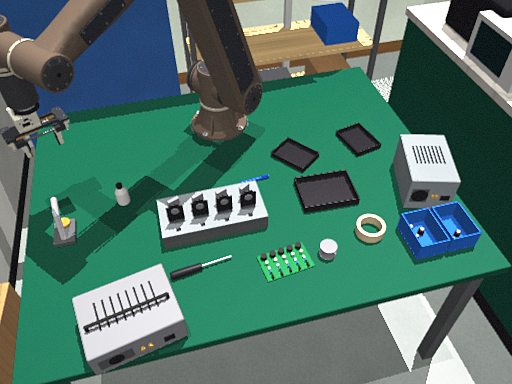

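View pics/top0.png

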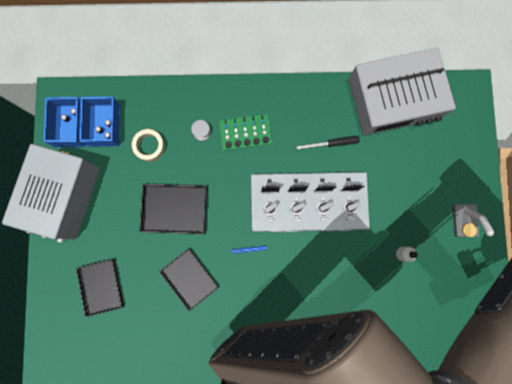

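View pics/wrist0.png

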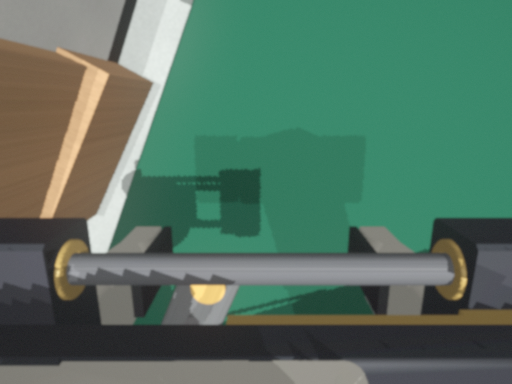

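Top view: the rig is at about (310,202) with four plugs near row 208. There are three trays: (175,209), (100,287) and (190,278). Next I'll enlarge the picture and measure.

```bash
cat > h.py <<'E'
from plant import *
import numpy as np, cv2
def ray(s,px):
    R=cv2.Rodrigues(np.array(s["rvec"],float))[0]; t=np.array(s["tvec"],float)
    d=R.T@np.array([(px[0]-s["cx"])/s["fx"],(px[1]-s["cy"])/s["fy"],1]); c=-R.T@t
    return c,d
def onz(s,px,z):
    c,d=ray(s,px); return c+d*(z-c[2])/d[2]
def proj(s,p):
    R=cv2.Rodrigues(np.array(s["rvec"],float))[0]; q=R@np.array(p,float)+np.array(s["tvec"],float)
    return np.array([s["fx"]*q[0]/q[2]+s["cx"],s["fy"]*q[1]/q[2]+s["cy"]])
E
python3 - <<'E'
from h import *
np.set_printoptions(precision=4,suppress=True)
s=snapshot("top");im=s["image"][:,:,::-1]
cv2.imwrite("pics/topc.png",cv2.resize(im[155:245,240:380],None,fx=5.7,fy=5.7,interpolation=cv2.INTER_CUBIC))
cv2.imwrite("pics/topt.png",cv2.resize(im[170:320,70:220],None,fx=4,fy=4,interpolation=cv2.INTER_CUBIC))
for n,z in [("plug_1_grip",.106),("plug_1",.048),("port_1",.06),("rig",0),("tray",0)]:
    for r in landmark_of(n,"top"): print(n,np.round(r["score"],2),np.round(r["position"],1),onz(s,r["position"],z))
for r in trace("tray","top"): print(r["bbox"],r["score"],cv2.minAreaRect(np.argwhere(r["mask"])[:,::-1].astype(np.float32)))
for r in trace("rig","top"):
    print(r["bbox"],r["score"]); R=cv2.minAreaRect(np.argwhere(r["mask"])[:,::-1].astype(np.float32)); 
    print([onz(s,p,.06) for p in cv2.boxPoints(R)])
s2=snapshot("scene")
for n,z in [("plug_1_grip",.106),("rig",0),("tray",0)]:
    for r in landmark_of(n,"scene"): print(n,np.round(r["score"],2),np.round(r["position"],1),onz(s2,r["position"],z))
E
```

```text
plug_1_grip 0.68 [356.2 209.2] [ 0.4826 -0.2554  0.106 ]
plug_1_grip 0.31 [324.8 210.1] [ 0.4816 -0.1645  0.106 ]
plug_1 0.7 [349.  208.2] [ 0.4906 -0.2491  0.048 ]
plug_1 0.67 [269.5 208.9] [ 0.4929 -0.0074  0.048 ]
plug_1 0.55 [319.5 207.1] [ 0.4956 -0.1596  0.048 ]
plug_1 0.41 [296. 208.] [ 0.4942 -0.088   0.048 ]
port_1 0.96 [322.8 209.1] [ 0.4883 -0.1672  0.06  ]
port_1 0.96 [295.7 205.8] [ 0.4998 -0.086   0.06  ]
port_1 0.58 [270.8 210.1] [ 0.4882 -0.0106  0.06  ]
port_1 0.56 [346.1 208. ] [ 0.4904 -0.2374  0.06  ]
rig 0.64 [308.2 201.2] [ 0.5191 -0.1328  0.    ]
rig 0.54 [296.  209.4] [ 0.4938 -0.0933  0.    ]
tray 0.87 [191.7 280.8] [0.2779 0.2365 0.    ]
tray 0.74 [172.6 208.4] [0.504  0.2968 0.    ]
tray 0.71 [ 99.5 288.9] [0.2584 0.5217 0.    ]
[101.2, 288.1, 49.8, 58.2] 0.98 ((99.28834533691406, 287.0442810058594), (51.73932647705078, 41.42788314819336), 78.17850494384766)
[173.4, 209.7, 66.5, 55.5] 0.88 ((172.9217071533203, 208.30093383789062), (66.0680160522461, 49.34468460083008), 2.4895529747009277)
[188.0, 279.0, 57.6, 57.3] 0.73 ((188.38034057617188, 278.9333801269531), (50.42643356323242, 39.31247329711914), 52.30575942993164)
[245.8, 133.3, 54.1, 35.3] 0.19 ((245.13319396972656, 131.2489013671875), (30.794145584106445, 49.75963592529297), 82.40535736083984)
[310.2, 199.9, 117.0, 58.1] 0.82
[array([0.5993, 0.0473, 0.06  ]), array([ 0.5994, -0.3068,  0.06  ]), array([ 0.4272, -0.301 ,  0.06  ]), array([0.4271, 0.0473, 0.06  ])]
[153.6, 143.1, 33.1, 33.4] 0.57
[array([0.6966, 0.426 , 0.06  ]), array([0.7617, 0.3623, 0.06  ]), array([0.6926, 0.2954, 0.06  ]), array([0.6283, 0.3591, 0.06  ])]
plug_1_grip 0.6 [172.2 200.1] [ 0.49   -0.2467  0.106 ]
plug_1_grip 0.57 [222.3 191.4] [ 0.4949 -0.0797  0.106 ]
rig 0.86 [212.9 215.6] [ 0.501  -0.1213  0.    ]
tray 0.96 [355.8 140.2] [0.2606 0.5161 0.    ]
tray 0.79 [296.1 155.2] [0.2822 0.2544 0.    ]
tray 0.57 [324.6 190.4] [0.4899 0.296  0.    ]
```

```bash
sleep 1; ls pics
```

```text
scene0.png
top0.png
topc.png
topt.png
wrist0.png
```

View pics/topc.png

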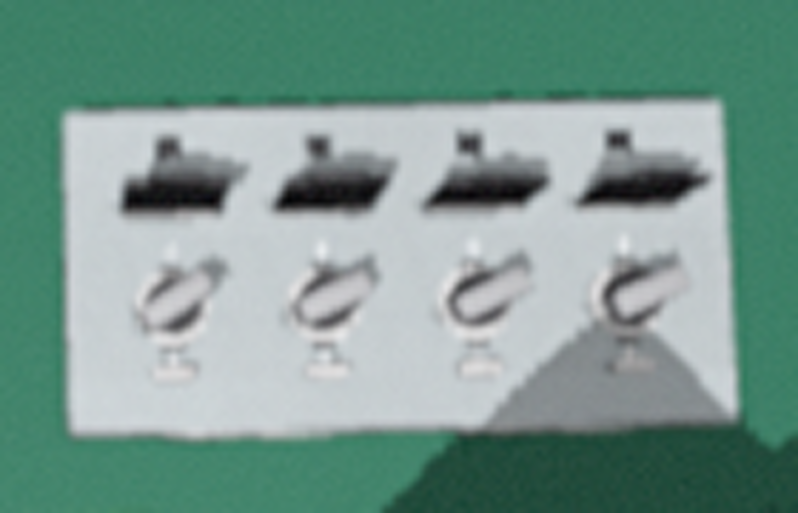

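View pics/topt.png

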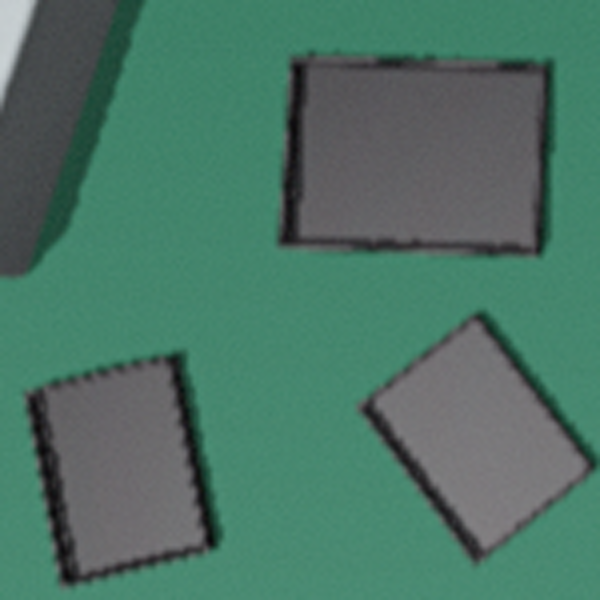

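The largest tray is the one at (175,209), about 66x49 px, which works out to 200x150 mm. The other two are about 50x40 px and are look-alikes. Each plug has its wing turned clockwise (to the right of image-up). Next: the rig pose and wing angles.

```bash
python3 - <<'E'
from h import *
np.set_printoptions(precision=4,suppress=True)
s=snapshot("top")
f=lambda x,y:((x+.5)/5.7-.5+240,(y+.5)/5.7-.5+155)
C=[onz(s,f(*p),.06)[:2] for p in [(62,112),(721,98),(739,424),(70,437)]]
print(np.array(C)); 
yl=(C[0]-C[1]);yl2=C[3]-C[2];xl=C[0]-C[3];xr=C[1]-C[2]
print([np.linalg.norm(v) for v in (yl,yl2,xl,xr)],[np.degrees(np.arctan2(-v[0],v[1])) for v in (yl,yl2)],[np.degrees(np.arctan2(v[1],v[0])) for v in (xl,xr)], np.mean(C,0))
for a,b in [((170,247),(173,352)),((320,247),(325,352)),((473,247),(477,352)),((624,243),(630,350))]:
    a=onz(s,f(*a),.06);b=onz(s,f(*b),.06); print("ticks",a,b,(a+b)/2)
for a,b in [((145,325),(205,280)),((297,320),(372,275)),((455,320),(525,270)),((605,315),(688,275))]:
    a=onz(s,f(*a),.116);b=onz(s,f(*b),.116); d=b-a; print("wing",(a+b)/2,np.linalg.norm(d),np.degrees(np.arctan2(d[1],d[0])))
g=lambda x,y:((x+.5)/4-.5+70,(y+.5)/4-.5+170)
T=np.array([onz(s,g(*p),.03)[:2] for p in [(292,57),(552,63),(542,253),(282,244)]]);print(T,T.mean(0))
E
```

```text
[[ 0.5986  0.0486]
 [ 0.5998 -0.3032]
 [ 0.4262 -0.3037]
 [ 0.4258  0.0475]]
[np.float64(0.351783500136002), np.float64(0.35117294902060225), np.float64(0.17288820575152053), np.float64(0.17353274669208005)] [np.float64(0.18209938488795765), np.float64(0.07680233140516264)] [np.float64(0.3618715037871025), np.float64(0.15942036659480224)] [ 0.5126 -0.1277]
ticks [ 0.5251 -0.0073  0.06  ] [ 0.4694 -0.0076  0.06  ] [ 0.4973 -0.0075  0.06  ]
ticks [ 0.5237 -0.0868  0.06  ] [ 0.468  -0.0877  0.06  ] [ 0.4958 -0.0872  0.06  ]
ticks [ 0.5222 -0.1678  0.06  ] [ 0.4665 -0.1677  0.06  ] [ 0.4944 -0.1678  0.06  ]
ticks [ 0.5229 -0.2478  0.06  ] [ 0.4661 -0.2484  0.06  ] [ 0.4945 -0.2481  0.06  ]
wing [ 0.4907 -0.0065  0.116 ] 0.03792341041507456 -54.18932404899505
wing [ 0.4918 -0.0869  0.116 ] 0.0443627955156876 -60.185741642483556
wing [ 0.4916 -0.1653  0.116 ] 0.04382359971788651 -55.80652026771368
wing [ 0.4902 -0.2441  0.116 ] 0.046957830668723624 -65.53100603973618
[[0.5796 0.3845]
 [0.5712 0.1823]
 [0.4243 0.1908]
 [0.4347 0.3903]] [0.5024 0.287 ]
```

```bash
python3 - <<'E'
from h import *
from scipy.spatial.transform import Rotation as Ro
np.set_printoptions(precision=4,suppress=True)
s=snapshot("wrist");o=get_obs()
R=Ro.from_euler("xyz",o["orientation"],degrees=True)
c,d=ray(s,(s["cx"],s["cy"]))
print("cam in tool",R.inv().apply(c-o["tool_pos"]),"fwd",R.inv().apply(d))
E
cat >> h.py <<'E'
from scipy.spatial.transform import Rotation as Ro
def goto(x,y,z,yaw):
    """commanded shift/turn from measured pose in tool axes"""
    o=get_obs(); R=Ro.from_euler("xyz",o["orientation"],degrees=True)
    T=Ro.from_euler("xyz",[180,0,yaw],degrees=True)
    print("d mm",np.round(1000*R.inv().apply(np.array([x,y,z])-o["tool_pos"]),1),"rotvec",np.round((R.inv()*T).as_rotvec(degrees=True),1),"tcp",np.round(o["tool_pos"],4),np.round(o["orientation"],1),"j",np.round(o["joint_pos"],0),"t",round(float(o["clock"]),2),"open",round(float(o["opening"]),4),"F",np.round(o["force"],1),"M",np.round(o["moment"],2))
E
python3 -c "
from h import *
goto(.40,-.128,.30,-60)"
```

```text
cam in tool [ 0.0701 -0.0011 -0.1581] fwd [-0.257   0.0002  0.9664]
d mm [-317.   399.5  -73.4] rotvec [ -0.   -0.  -96.7] tcp [ 0.2664 -0.6202  0.2266] [-180.    -0.  -156.7] j [-50.  21.   1.   0. -70. -17.] t 0.85 open 0.0877 F [-0.  -1.1  0.4] M [ 0.02 -0.01  0.  ]
```

```bash
python3 -m inch '[{"dz":-90},{"dz":-110},{"dz":-110,"dx":-100,"dy":130,"az":-30},{"dz":-110,"dx":-200,"dy":250,"az":-60},{"dz":-110,"dx":-317,"dy":400,"az":-97},{"dz":-110,"dx":-317,"dy":400,"az":-97},{"dz":-110,"dx":-317,"dy":400,"az":-97},{"dz":-110,"dx":-317,"dy":400,"az":-97}]'; python3 -c "
from h import *
goto(.42,-.13,.33,-60)"
```

```text
d mm [-334.6  389.7 -103.4] rotvec [ -0.   -0.  -96.7] tcp [ 0.2664 -0.6202  0.2266] [-180.    -0.  -156.7] j [-50.  21.   1.   0. -70. -17.] t 0.85 open 0.0877 F [-0.  -1.1  0.4] M [ 0.02 -0.01  0.  ]$[0]: bad value
```

```bash
python3 -m inch '[{"ax":0,"ay":0,"az":0,"dx":0,"dy":0,"dz":-60,"fingers":40},{"ax":0,"ay":0,"az":0,"dx":0,"dy":0,"dz":-105,"fingers":40},{"ax":0,"ay":0,"az":-10,"dx":-40,"dy":45,"dz":-105,"fingers":40},{"ax":0,"ay":0,"az":-20,"dx":-80,"dy":90,"dz":-105,"fingers":40},{"ax":0,"ay":0,"az":-30,"dx":-120,"dy":135,"dz":-105,"fingers":40},{"ax":0,"ay":0,"az":-40,"dx":-160,"dy":180,"dz":-105,"fingers":40},{"ax":0,"ay":0,"az":-50,"dx":-200,"dy":225,"dz":-105,"fingers":40},{"ax":0,"ay":0,"az":-60,"dx":-240,"dy":270,"dz":-105,"fingers":40}]'; python3 -c "
from h import *
goto(.42,-.13,.33,-60)"
```

```text
clock: 1.85
tool_pos: [0.3805, -0.2756, 0.3319]
orientation: [-179.9, -0.0, -96.4]
force: [1.5, 0.5, 1.3]
opening: 0.0399
d mm [-149.1  -22.9    1.9] rotvec [ -0.1  -0.  -36.4] tcp [ 0.3805 -0.2756  0.3319] [-179.9   -0.   -96.4] j [-12.  -3. -14.   0. -79.   5.] t 1.85 open 0.0399 F [1.5 0.5 1.3] M [ 0.04 -0.12  0.02]
```

```bash
python3 -m inch '[{"ax":0,"ay":0,"az":-10,"dx":-40,"dy":-6,"dz":0,"fingers":40},{"ax":0,"ay":0,"az":-20,"dx":-80,"dy":-12,"dz":0,"fingers":40},{"ax":0,"ay":0,"az":-30,"dx":-120,"dy":-20,"dz":0,"fingers":40},{"ax":0,"ay":0,"az":-36.5,"dx":-149,"dy":-23,"dz":0,"fingers":40},{"ax":0,"ay":0,"az":-36.5,"dx":-149,"dy":-23,"dz":0,"fingers":40}]'; python3 -c "
from h import *
goto(.42,-.13,.33,-60)
s=snapshot('wrist');cv2.imwrite('pics/w1.png',s['image'][:,:,::-1])
s=snapshot('top');cv2.imwrite('pics/t1.png',s['image'][:,:,::-1])
"
```

```text
clock: 2.48
tool_pos: [0.421, -0.1306, 0.3318]
orientation: [-180.0, -0.0, -60.0]
force: [-0.6, 0.3, 0.2]
opening: 0.0399
d mm [-1.   0.6  1.8] rotvec [-0. -0. -0.] tcp [ 0.421  -0.1306  0.3318] [-180.   -0.  -60.] j [  9.  -6. -16.  -0. -79.  21.] t 2.48 open 0.0399 F [-0.6  0.3  0.2] M [-0.08  0.19  0.02]
```

View pics/w1.png

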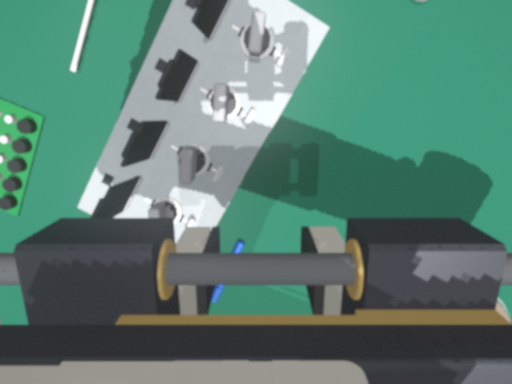

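View pics/t1.png

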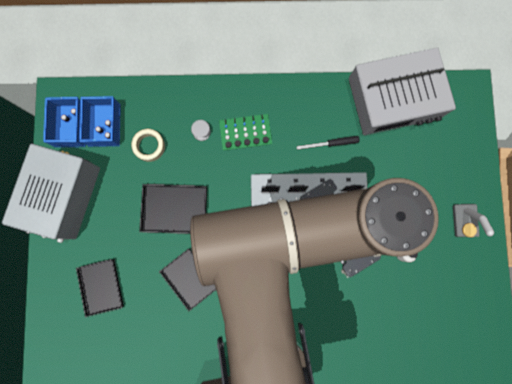

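The wrist view shows the four wings at about (257,35), (222,98), (187,162) and (165,212), nearly upright in the picture.

```bash
python3 - <<'E'
from h import *
np.set_printoptions(precision=4,suppress=True)
s=snapshot("wrist");im=s["image"][:,:,::-1]
cv2.imwrite("pics/w1c.png",cv2.resize(im[0:235,70:350],None,fx=2.5,fy=2.5,interpolation=cv2.INTER_CUBIC))
for n,z in [("plug_1_grip",.106),("plug_1",.048),("port_1",.06)]:
    for r in landmark_of(n,"wrist"): print(n,np.round(r["score"],2),np.round(r["position"],1),onz(s,r["position"],z))
E
```

```text
plug_1_grip 0.96 [256.3  34.3] [ 0.4913 -0.2501  0.106 ]
plug_1 0.76 [171.3 207.2] [ 0.4901 -0.0131  0.048 ]
plug_1 0.65 [251.1  40.4] [ 0.4989 -0.2497  0.048 ]
plug_1 0.63 [224.3  98.1] [ 0.4952 -0.1749  0.048 ]
plug_1 0.6 [254.8  45.5] [ 0.4923 -0.247   0.048 ]
plug_1 0.57 [196.4 157.5] [ 0.4914 -0.0907  0.048 ]
port_1 0.98 [189.3 160.5] [ 0.4965 -0.0856  0.06  ]
port_1 0.97 [254.9  43. ] [ 0.4925 -0.2479  0.06  ]
port_1 0.86 [164.5 212.1] [ 0.4939 -0.0074  0.06  ]
port_1 0.83 [217.6 103. ] [ 0.4985 -0.1662  0.06  ]
```

View pics/w1c.png

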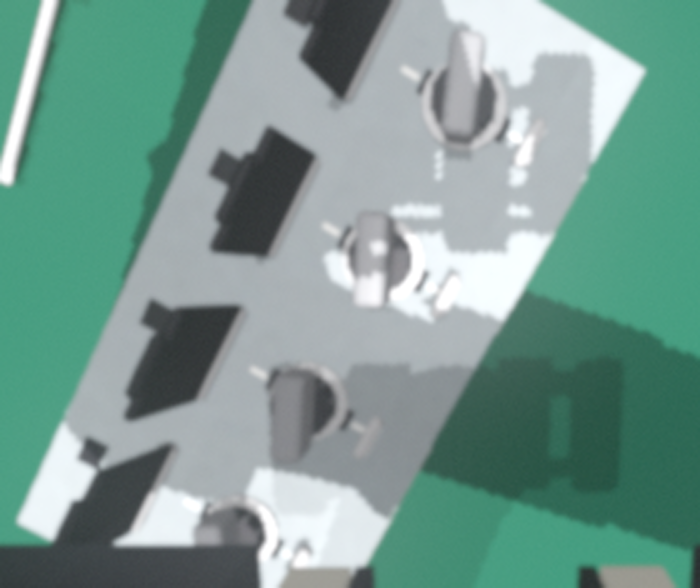

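```bash
python3 -c "
from h import *
goto(.494,-.0077,.215,-60)"
```

```text
d mm [ -72.3 -125.7  116.5] rotvec [ 0.  -0.  -0.3] tcp [ 0.4205 -0.1327  0.3316] [180.   -0.  -60.3] j [  8.  -6. -16.   0. -79.  21.] t 2.77 open 0.0397 F [-0.3 -0.4 -0.2] M [ 0.01  0.14 -0.01]
```

```bash
python3 -m inch '[{"ax":0,"ay":0,"az":0,"dx":-36,"dy":-63,"dz":50,"fingers":40},{"ax":0,"ay":0,"az":0,"dx":-72,"dy":-126,"dz":90,"fingers":40},{"ax":0,"ay":0,"az":0,"dx":-72,"dy":-126,"dz":116.5,"fingers":40},{"ax":0,"ay":0,"az":0,"dx":-72,"dy":-126,"dz":116.5,"fingers":40},{"ax":0,"ay":0,"az":0,"dx":-72,"dy":-126,"dz":116.5,"fingers":40}]'; python3 -c "
from h import *
for i in range(3): goto(.494,-.0077,.215,-60); s=snapshot('wrist')
cv2.imwrite('pics/w2.png',cv2.resize(s['image'][:,:,::-1],None,fx=1.5,fy=1.5))
for r in landmark_of('plug_1_grip','wrist'): print(np.round(r['score'],2),np.round(r['position'],1),onz(s,r['position'],.106))
"
```

```text
clock: 3.4
tool_pos: [0.4946, -0.0077, 0.2154]
orientation: [180.0, -0.0, -60.3]
force: [-0.1, -0.1, 1.5]
opening: 0.0403
d mm [-0.3  0.5  0.4] rotvec [ 0.  -0.  -0.3] tcp [ 0.4946 -0.0077  0.2154] [180.   -0.  -60.3] j [ 22.   4. -22.   0. -64.   8.] t 3.4 open 0.0403 F [-0.1 -0.1  1.5] M [-0.02  0.12 -0.03]
d mm [-0.5  0.7  1.1] rotvec [-0.1 -0.  -0.3] tcp [ 0.4948 -0.0078  0.2161] [-179.9   -0.   -60.3] j [ 22.   4. -22.   0. -64.   8.] t 3.45 open 0.0399 F [-0.2 -2.1 -0.1] M [-0.07  0.14  0.02]
d mm [-0.5  0.7  1.4] rotvec [-0.1 -0.  -0.3] tcp [ 0.4949 -0.0078  0.2164] [-179.9   -0.   -60.3] j [ 22.   4. -22.   0. -64.   8.] t 3.5 open 0.0403 F [-0.5 -0.6 -0.2] M [-0.07  0.15  0.01]
0.57 [261.7 173.8] [ 0.49955334 -0.02108902  0.106     ]
```

View pics/w2.png

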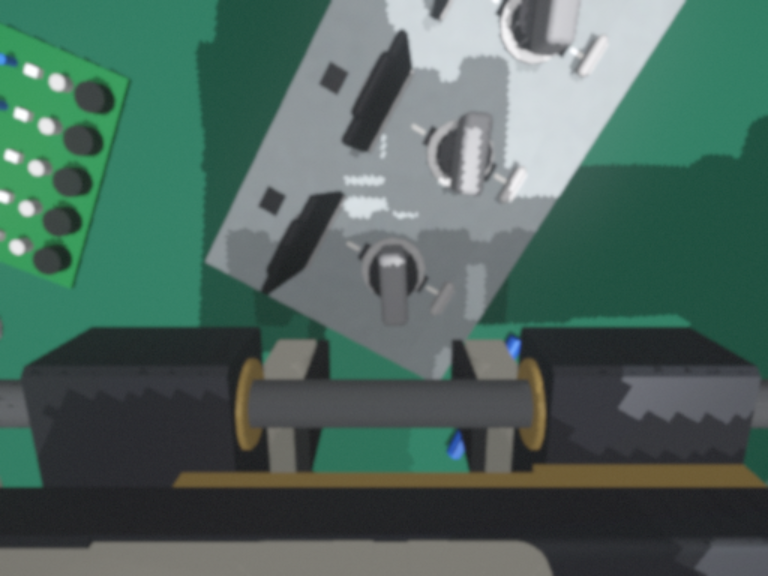

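```bash
cat >> h.py <<'E'
def wingov(px,py,yaws,name,cam="wrist",z0=.048,f=4,box=70):
    s=snapshot(cam);im=s["image"][:,:,::-1]
    c=proj(s,(px,py,z0+.06)).astype(int)
    x0,y0=max(c[0]-box,0),max(c[1]-box,0)
    out=[]
    for yw in yaws:
        cr=cv2.resize(im[y0:y0+2*box,x0:x0+2*box],None,fx=f,fy=f,interpolation=cv2.INTER_CUBIC)
        a=np.radians(yw);ex=np.array([np.cos(a),np.sin(a),0]);ey=np.array([-np.sin(a),np.cos(a),0])
        for h,col in [(.068,(0,0,255)),(.036,(255,0,0))]:
            P=[np.array([px,py,z0+h])+u*.02*ex+v*.007*ey for u,v in [(1,1),(1,-1),(-1,-1),(-1,1)]]
            q=np.array([(proj(s,p)-[x0,y0]+.5)*f-.5 for p in P]).astype(int)
            cv2.polylines(cr,[q],True,col,1)
        out.append(cr)
    h=min(o.shape[0] for o in out)
    cv2.imwrite(name,np.hstack([o[:h] for o in out]))
E
python3 -c "
from h import *
wingov(.494,-.0077,[-60,-68],'pics/ov1.png',f=4,box=45)"
```

```text
(no output)
```

View pics/ov1.png

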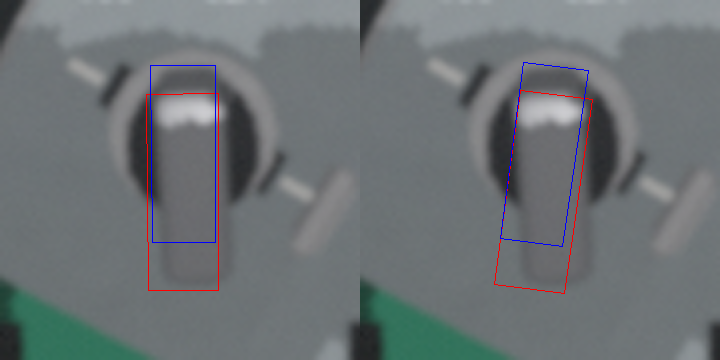

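```bash
python3 -c "
from h import *
wingov(.4925,-.0085,[-57,-60],'pics/ov2.png',f=4,box=45)"
```

```text
(no output)
```

View pics/ov2.png

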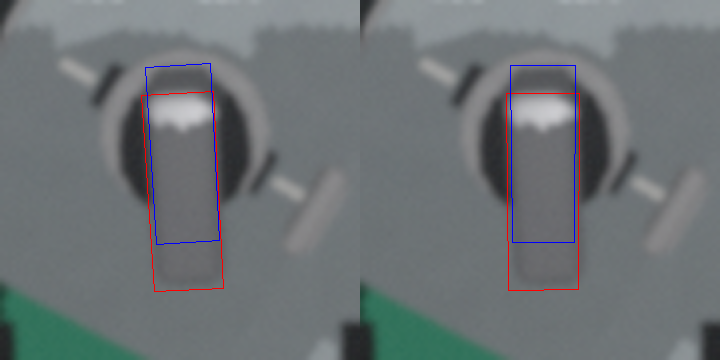

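```bash
python3 -c "
from h import *
goto(.4927,-.0088,.091,-57.5)"
```

```text
d mm [1.000e-01 2.500e+00 1.251e+02] rotvec [-0.1 -0.  -2.8] tcp [ 0.4946 -0.0076  0.2161] [-179.9   -0.   -60.3] j [ 22.   4. -22.   0. -64.   8.] t 3.7 open 0.0399 F [-0.7 -0.2 -0.8] M [-0.03  0.09  0.  ]
```

```bash
python3 -m inch '[{"ax":0,"ay":0,"az":-2.8,"dx":0,"dy":2.5,"dz":40,"fingers":40},{"ax":0,"ay":0,"az":-2.8,"dx":0,"dy":2.5,"dz":80,"fingers":40},{"ax":0,"ay":0,"az":-2.8,"dx":0,"dy":2.5,"dz":110,"fingers":40},{"ax":0,"ay":0,"az":-2.8,"dx":0,"dy":2.5,"dz":125,"fingers":40},{"ax":0,"ay":0,"az":-2.8,"dx":0,"dy":2.5,"dz":125,"fingers":40},{"ax":0,"ay":0,"az":-2.8,"dx":0,"dy":2.5,"dz":125,"fingers":40}]'; python3 -c "
from h import *
goto(.4927,-.0088,.091,-57.5)
s=snapshot('wrist');cv2.imwrite('pics/w3.png',s['image'][:,:,::-1])
s=snapshot('scene');cv2.imwrite('pics/s3.png',cv2.resize(s['image'][120:260,120:320,::-1],None,fx=4,fy=4))"
```

```text
clock: 4.45
tool_pos: [0.4931, -0.0081, 0.0913]
orientation: [-179.9, -0.0, -57.4]
force: [1.1, -0.5, 0.5]
opening: 0.0401
d mm [0.3 0.7 0.3] rotvec [-0.1 -0.   0.1] tcp [ 0.4931 -0.0081  0.0913] [-179.9   -0.   -57.4] j [ 22.  11. -32.   0. -46.  11.] t 4.45 open 0.0401 F [ 1.1 -0.5  0.5] M [-0.01  0.11  0.06]
```

View pics/w3.png

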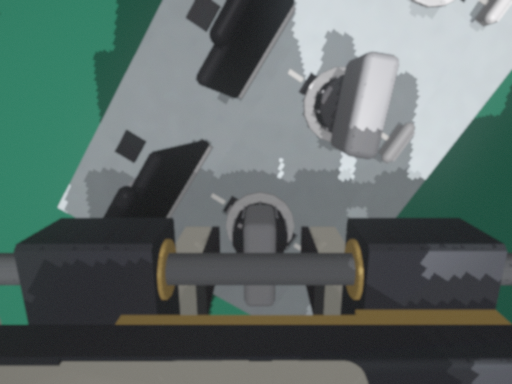

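View pics/s3.png

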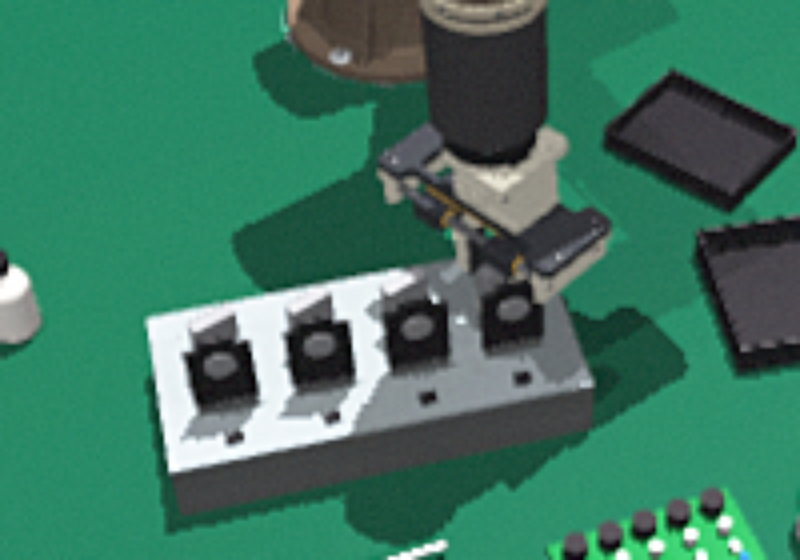

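The wing at (260,255) is centred between the fingers at columns 197 and 322. Closing now.

```bash
python3 -m inch '[{"ax":0,"ay":0,"az":0,"dx":0,"dy":0,"dz":0,"fingers":5},{"ax":0,"ay":0,"az":0,"dx":0,"dy":0,"dz":0,"fingers":5},{"ax":0,"ay":0,"az":0,"dx":0,"dy":0,"dz":0,"fingers":5},{"ax":0,"ay":0,"az":0,"dx":0,"dy":0,"dz":0,"fingers":5}]'; python3 -c "
from h import *
goto(.4927,-.0088,.091,0)"
```

```text
clock: 5.05
tool_pos: [0.4921, -0.0083, 0.09]
orientation: [180.0, 0.0, -57.5]
force: [-0.5, 0.2, -1.9]
opening: 0.0138
d mm [ 0.7 -0.2 -1. ] rotvec [  0.    0.  -57.5] tcp [ 0.4921 -0.0083  0.09  ] [180.    0.  -57.5] j [ 22.  11. -32.  -0. -46.  11.] t 5.05 open 0.0138 F [-0.5  0.2 -1.9] M [ 0.02  0.21 -0.04]
```

```bash
python3 -m inch '[{"ax":0,"ay":0,"az":-5,"dx":0,"dy":0,"dz":0,"fingers":5},{"ax":0,"ay":0,"az":-10,"dx":0,"dy":0,"dz":0,"fingers":5},{"ax":0,"ay":0,"az":-15,"dx":0,"dy":0,"dz":0,"fingers":5},{"ax":0,"ay":0,"az":-20,"dx":0,"dy":0,"dz":0,"fingers":5},{"ax":0,"ay":0,"az":-25,"dx":0,"dy":0,"dz":0,"fingers":5},{"ax":0,"ay":0,"az":-30,"dx":0,"dy":0,"dz":0,"fingers":5}]'; python3 -c "
from h import *
goto(.4927,-.0088,.091,0)"
```

```text
clock: 5.8
tool_pos: [0.4918, -0.0085, 0.09]
orientation: [180.0, 0.0, -27.3]
force: [-0.8, -0.1, 1.7]
opening: 0.0137
d mm [ 0.9 -0.1 -1. ] rotvec [  0.    0.  -27.3] tcp [ 0.4918 -0.0085  0.09  ] [180.    0.  -27.3] j [ 22.  11. -32.  -0. -46.  41.] t 5.8 open 0.0137 F [-0.8 -0.1  1.7] M [-0.11  0.51  0.  ]
```

```bash
python3 -m inch '[{"ax":0,"ay":0,"az":-5,"dx":0,"dy":0,"dz":0,"fingers":5},{"ax":0,"ay":0,"az":-10,"dx":0,"dy":0,"dz":0,"fingers":5},{"ax":0,"ay":0,"az":-15,"dx":0,"dy":0,"dz":0,"fingers":5},{"ax":0,"ay":0,"az":-20,"dx":0,"dy":0,"dz":0,"fingers":5},{"ax":0,"ay":0,"az":-23,"dx":0,"dy":0,"dz":0,"fingers":5},{"ax":0,"ay":0,"az":-25,"dx":0,"dy":0,"dz":0,"fingers":5},{"ax":0,"ay":0,"az":-25,"dx":0,"dy":0,"dz":0,"fingers":5}]'; python3 -c "
from h import *
goto(.4927,-.0088,.091,0)"
```

```text
clock: 6.68
tool_pos: [0.4921, -0.0084, 0.09]
orientation: [180.0, 0.0, -2.5]
force: [-0.5, -1.5, -0.1]
opening: 0.0138
d mm [ 0.6  0.4 -1. ] rotvec [ 0.   0.  -2.5] tcp [ 0.4921 -0.0084  0.09  ] [180.    0.   -2.5] j [ 22.  11. -32.   0. -46.  66.] t 6.67 open 0.0138 F [-0.5 -1.5 -0.1] M [-0.25  0.26 -0.02]
```

```bash
python3 -m inch '[{"ax":0,"ay":0,"az":-1,"dx":0,"dy":0,"dz":0,"fingers":5},{"ax":0,"ay":0,"az":-2,"dx":0,"dy":0,"dz":0,"fingers":5},{"ax":0,"ay":0,"az":-2.5,"dx":0,"dy":0,"dz":0,"fingers":5}]'; python3 -c "
from h import *
goto(.4927,-.0088,.091,0)"; python3 -m inch '[{"ax":0,"ay":0,"az":0,"dx":0,"dy":0,"dz":-1,"fingers":5},{"ax":0,"ay":0,"az":0,"dx":0,"dy":0,"dz":-2,"fingers":5},{"ax":0,"ay":0,"az":0,"dx":0,"dy":0,"dz":-3,"fingers":5}]';python3 -c "
from h import *
goto(.4927,-.0088,.091,0)"
```

```text
clock: 7.05
tool_pos: [0.4923, -0.0082, 0.09]
orientation: [-180.0, -0.0, 0.1]
force: [-0.4, 0.3, -1.4]
opening: 0.0137
d mm [ 0.4  0.6 -1. ] rotvec [-0.  -0.   0.1] tcp [ 0.4923 -0.0082  0.09  ] [-1.8e+02 -0.0e+00  1.0e-01] j [ 22.  11. -32.  -0. -46.  68.] t 7.05 open 0.0137 F [-0.4  0.3 -1.4] M [-0.14  0.14  0.03]
clock: 7.42
tool_pos: [0.4922, -0.0083, 0.0932]
orientation: [-180.0, -0.0, 0.0]
force: [-0.6, -0.5, -1.5]
opening: 0.0138
d mm [0.5 0.5 2.2] rotvec [-0. -0.  0.] tcp [ 0.4922 -0.0083  0.0932] [-180.   -0.    0.] j [ 22.  11. -32.   0. -47.  68.] t 7.42 open 0.0138 F [-0.6 -0.5 -1.5] M [-0.1   0.1  -0.07]
```

```bash
python3 -m inch '[{"ax":0,"ay":0,"az":0,"dx":0,"dy":0,"dz":-4,"fingers":5},{"ax":0,"ay":0,"az":0,"dx":0,"dy":0,"dz":-10,"fingers":5},{"ax":0,"ay":0,"az":0,"dx":0,"dy":0,"dz":-16,"fingers":5},{"ax":0,"ay":0,"az":0,"dx":0,"dy":0,"dz":-40,"fingers":5},{"ax":0,"ay":0,"az":0,"dx":0,"dy":0,"dz":-80,"fingers":5},{"ax":0,"ay":0,"az":0,"dx":0,"dy":0,"dz":-110,"fingers":5},{"ax":0,"ay":0,"az":0,"dx":0,"dy":0,"dz":-110,"fingers":5}]';python3 -c "
from h import *
goto(.4927,-.0088,.091,0)
s=snapshot('wrist');cv2.imwrite('pics/w4.png',s['image'][:,:,::-1])
s=snapshot('top');cv2.imwrite('pics/t4.png',s['image'][:,:,::-1])
for r in trace('tray','top'): print(r['bbox'],r['score'],np.round([onz(s,p,.03)[:2] for p in cv2.boxPoints(cv2.minAreaRect(np.argwhere(r['mask'])[:,::-1].astype(np.float32)))],3).tolist())
"
```

```text
clock: 8.3
tool_pos: [0.4937, -0.0079, 0.206]
orientation: [-179.9, -0.3, 0.1]
force: [0.6, -0.3, -1.6]
opening: 0.0139
d mm [ -1.6   1.  115. ] rotvec [-0.1 -0.3  0.1] tcp [ 0.4937 -0.0079  0.206 ] [-1.799e+02 -3.000e-01  1.000e-01] j [ 22.   4. -24.   0. -62.  68.] t 8.3 open 0.0139 F [ 0.6 -0.3 -1.6] M [-0.09  0.16  0.02]
[172.9, 198.4, 69.7, 33.0] 0.76 [[0.568, 0.42], [0.647, 0.22], [0.569, 0.189], [0.491, 0.388]]
[99.5, 287.7, 50.2, 57.8] 0.69 [[0.331, 0.588], [0.354, 0.468], [0.203, 0.434], [0.181, 0.552]]
[326.0, 186.2, 19.3, 6.6] 0.69 [[0.566, -0.158], [0.565, -0.213], [0.546, -0.213], [0.547, -0.157]]
[326.1, 209.4, 16.3, 16.2] 0.45 [[0.516, -0.156], [0.515, -0.202], [0.478, -0.2], [0.479, -0.154]]
```

View pics/w4.png

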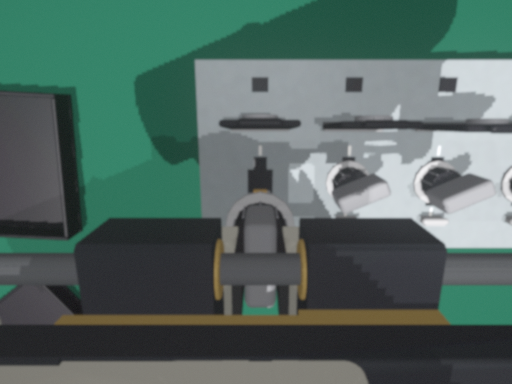

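View pics/t4.png

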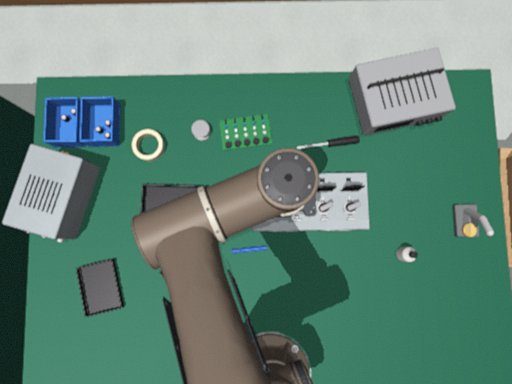

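```bash
python3 -m inch '[{"ax":0,"ay":0,"az":0,"dx":0,"dy":-50,"dz":0,"fingers":5},{"ax":0,"ay":0,"az":0,"dx":10,"dy":-100,"dz":0,"fingers":5},{"ax":0,"ay":0,"az":0,"dx":20,"dy":-150,"dz":0,"fingers":5},{"ax":0,"ay":0,"az":0,"dx":30,"dy":-200,"dz":0,"fingers":5},{"ax":0,"ay":0,"az":0,"dx":35,"dy":-250,"dz":0,"fingers":5},{"ax":0,"ay":0,"az":0,"dx":43,"dy":-290,"dz":0,"fingers":5},{"ax":0,"ay":0,"az":0,"dx":43,"dy":-323,"dz":0,"fingers":5},{"ax":0,"ay":0,"az":0,"dx":43,"dy":-323,"dz":0,"fingers":5}]';python3 -c "
from h import *
goto(.5366,.3156,.052,0)
s=snapshot('wrist');cv2.imwrite('pics/w5.png',s['image'][:,:,::-1])
"
```

```text
clock: 9.45
tool_pos: [0.5343, 0.3163, 0.2008]
orientation: [179.9, 0.1, 0.2]
force: [-0.4, -0.9, -2.0]
opening: 0.0141
d mm [  2.7   0.4 148.8] rotvec [0.1 0.1 0.2] tcp [0.5343 0.3163 0.2008] [1.799e+02 1.000e-01 2.000e-01] j [ 49.  17.  -8.  -0. -65.  42.] t 9.45 open 0.0141 F [-0.4 -0.9 -2. ] M [-0.23  0.22 -0.01]
```

View pics/w5.png

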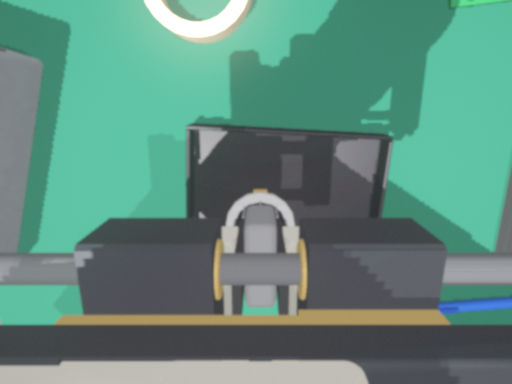

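```bash
python3 -c "
from h import *
s=snapshot('wrist')
a=onz(s,(188,126),.03);b=onz(s,(390,137),.03);d=a-b
yaw=np.arctan2(-d[0],d[1]);print(a,b,np.linalg.norm(d),np.degrees(yaw)); ex=np.array([np.cos(yaw),np.sin(yaw),0]);print('centre',(a+b)/2-.075*ex)
"
```

```text
[0.57952053 0.38171593 0.03      ] [0.56968759 0.18839916 0.03      ] 0.19356668086466938 -2.9118065894912215
centre [0.49970089 0.28886745 0.03      ]
```

```bash
python3 -m inch '[{"ax":0,"ay":0,"az":0,"dx":1,"dy":0,"dz":50,"fingers":5},{"ax":0,"ay":0,"az":0,"dx":1,"dy":0,"dz":100,"fingers":5},{"ax":0,"ay":0,"az":0,"dx":1,"dy":0,"dz":130,"fingers":5},{"ax":0,"ay":0,"az":0,"dx":1,"dy":0,"dz":140,"fingers":5},{"ax":0,"ay":0,"az":0,"dx":1,"dy":0,"dz":147,"fingers":5},{"ax":0,"ay":0,"az":0,"dx":1,"dy":0,"dz":150,"fingers":5},{"ax":0,"ay":0,"az":0,"dx":1,"dy":0,"dz":150,"fingers":5}]';python3 -c "
from h import *
goto(.5366,.3156,.048,0)"
```

```text
clock: 10.42
tool_pos: [0.5363, 0.315, 0.054]
orientation: [-179.9, -0.1, 0.1]
force: [-0.6, 0.2, -0.6]
opening: 0.0136
d mm [ 0.3 -0.6  6. ] rotvec [-0.1 -0.1  0.1] tcp [0.5363 0.315  0.054 ] [-1.799e+02 -1.000e-01  1.000e-01] j [ 48.  25. -18.   0. -47.  42.] t 10.43 open 0.0136 F [-0.6  0.2 -0.6] M [-0.07  0.09  0.03]
```

```bash
python3 -m inch '[{"ax":0,"ay":0,"az":0,"dx":0,"dy":0,"dz":2,"fingers":5},{"ax":0,"ay":0,"az":0,"dx":0,"dy":0,"dz":4,"fingers":5},{"ax":0,"ay":0,"az":0,"dx":0,"dy":0,"dz":5,"fingers":5}]';python3 -c "
from h import *
goto(.5366,.3156,.048,0)"
```

```text
clock: 10.8
tool_pos: [0.5359, 0.3148, 0.0481]
orientation: [-180.0, -0.0, 0.1]
force: [-0.0, -0.2, -1.5]
opening: 0.0137
d mm [ 0.7 -0.8  0.1] rotvec [-0.  -0.   0.1] tcp [0.5359 0.3148 0.0481] [-1.8e+02 -0.0e+00  1.0e-01] j [ 48.  25. -18.  -0. -47.  42.] t 10.8 open 0.0137 F [-0.  -0.2 -1.5] M [-0.15  0.13  0.06]
```

```bash
python3 -m inch '[{"ax":0,"ay":0,"az":0,"dx":0,"dy":0,"dz":1,"fingers":5},{"ax":0,"ay":0,"az":0,"dx":0,"dy":0,"dz":1.5,"fingers":5}]';python3 -m inch '[{"ax":0,"ay":0,"az":0,"dx":0,"dy":0,"dz":0,"fingers":20},{"ax":0,"ay":0,"az":0,"dx":0,"dy":0,"dz":0,"fingers":36},{"ax":0,"ay":0,"az":0,"dx":0,"dy":0,"dz":0,"fingers":36},{"ax":0,"ay":0,"az":0,"dx":0,"dy":0,"dz":-40,"fingers":36},{"ax":0,"ay":0,"az":0,"dx":0,"dy":0,"dz":-90,"fingers":36},{"ax":0,"ay":0,"az":0,"dx":0,"dy":0,"dz":-150,"fingers":36},{"ax":0,"ay":0,"az":0,"dx":0,"dy":0,"dz":-150,"fingers":36}]'; python3 -c "
from h import *
goto(.4925,-.0885,.215,-60)
s=snapshot('wrist');cv2.imwrite('pics/w6.png',s['image'][:,:,::-1])"
```

```text
clock: 11.05
tool_pos: [0.5359, 0.3147, 0.0465]
orientation: [180.0, 0.0, 0.1]
force: [-0.1, 0.6, -0.9]
opening: 0.0138
clock: 11.92
tool_pos: [0.5383, 0.3166, 0.2026]
orientation: [-179.6, -0.4, 0.1]
force: [0.1, -0.2, -0.6]
opening: 0.0362
d mm [-46.4 404.9 -15.4] rotvec [-0.6 -0.2 60.1] tcp [0.5383 0.3166 0.2026] [-1.796e+02 -4.000e-01  1.000e-01] j [ 48.  16.  -9.   0. -64.  42.] t 11.93 open 0.0362 F [ 0.1 -0.2 -0.6] M [-0.1   0.19  0.02]
```

View pics/w6.png

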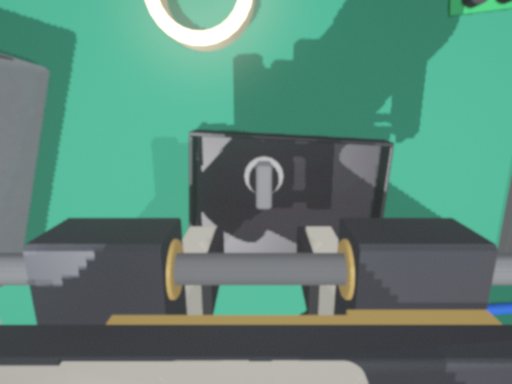

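The first plug stands upright in the tray at (264,180). Next is the plug in the second port.

```bash
python3 -m inch '[{"ax":0,"ay":0,"az":0,"dx":-7,"dy":55,"dz":-15,"fingers":40},{"ax":0,"ay":0,"az":10,"dx":-14,"dy":110,"dz":-15,"fingers":40},{"ax":0,"ay":0,"az":20,"dx":-20,"dy":165,"dz":-15,"fingers":40},{"ax":0,"ay":0,"az":30,"dx":-27,"dy":220,"dz":-15,"fingers":40},{"ax":0,"ay":0,"az":40,"dx":-34,"dy":275,"dz":-15,"fingers":40},{"ax":0,"ay":0,"az":50,"dx":-40,"dy":330,"dz":-15,"fingers":40},{"ax":0,"ay":0,"az":60,"dx":-46,"dy":385,"dz":-15,"fingers":40},{"ax":0,"ay":0,"az":60,"dx":-46,"dy":405,"dz":-15,"fingers":40}]'; python3 -m inch '[{"ax":0,"ay":0,"az":0,"dx":0,"dy":0,"dz":0,"fingers":40},{"ax":0,"ay":0,"az":0,"dx":0,"dy":0,"dz":0,"fingers":40}]';  python3 -c "
from h import *
wingov(.4925,-.0885,[-60,-68],'pics/ov3.png',f=4,box=45)
goto(.4925,-.0885,.091,-60)"
```

```text
clock: 12.98
tool_pos: [0.4887, -0.0927, 0.2105]
orientation: [179.9, 0.0, -60.2]
force: [0.4, 0.5, 0.3]
opening: 0.0397
clock: 13.22
tool_pos: [0.49, -0.09, 0.2109]
orientation: [179.9, 0.0, -60.0]
force: [-0.1, 0.5, 0.9]
opening: 0.0401
d mm [  0.2  -2.8 120. ] rotvec [0.  0.  0.1] tcp [ 0.4901 -0.0897  0.211 ] [180.    0.  -59.9] j [ 12.   4. -22.  -0. -63.  18.] t 13.28 open 0.0397 F [-0.2  0.3 -0.1] M [-0.01  0.1   0.03]
```

View pics/ov3.png

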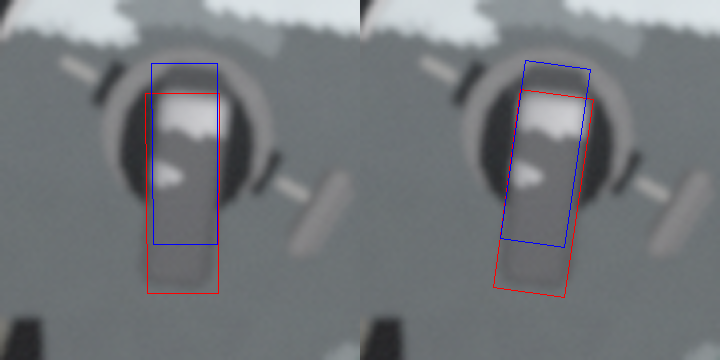

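```bash
python3 -c "
from h import *
wingov(.4919,-.0889,[-63,-65],'pics/ov4.png',f=4,box=45)
goto(.4919,-.0889,.091,-64)"
```

```text
d mm [  0.3  -1.8 120.2] rotvec [0.  0.  4.1] tcp [ 0.4902 -0.0895  0.2112] [180.    0.  -59.9] j [ 12.   4. -22.  -0. -63.  18.] t 13.32 open 0.04 F [-0.3 -0.1  0.1] M [-0.03  0.14 -0.01]
```

View pics/ov4.png

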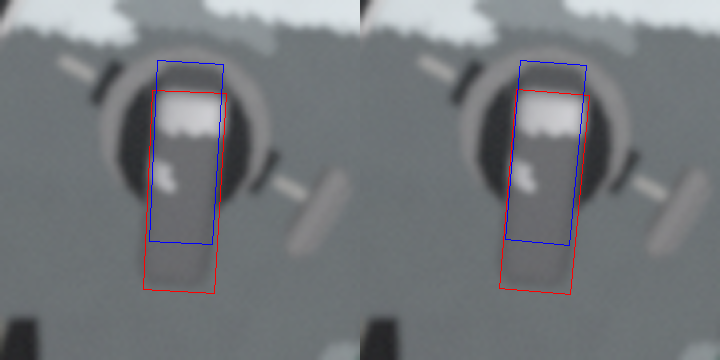

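```bash
python3 -m inch '[{"ax":0,"ay":0,"az":3.6,"dx":0,"dy":-1.8,"dz":40,"fingers":40},{"ax":0,"ay":0,"az":3.6,"dx":0,"dy":-1.8,"dz":80,"fingers":40},{"ax":0,"ay":0,"az":3.6,"dx":0,"dy":-1.8,"dz":108,"fingers":40},{"ax":0,"ay":0,"az":3.6,"dx":0,"dy":-1.8,"dz":120,"fingers":40},{"ax":0,"ay":0,"az":3.6,"dx":0,"dy":-1.8,"dz":120,"fingers":40},{"ax":0,"ay":0,"az":3.6,"dx":0,"dy":-1.8,"dz":120,"fingers":40}]'; python3 -c "
from h import *
goto(.4919,-.0889,.091,-63.5)
s=snapshot('wrist');cv2.imwrite('pics/w7.png',s['image'][:,:,::-1])"
```

```text
clock: 14.08
tool_pos: [0.4928, -0.0891, 0.0927]
orientation: [-179.9, -0.0, -63.5]
force: [-0.8, -0.2, 0.7]
opening: 0.0403
d mm [-0.6  0.7  1.7] rotvec [-0.1 -0.  -0. ] tcp [ 0.4928 -0.0891  0.0927] [-179.9   -0.   -63.5] j [ 12.  12. -31.   0. -47.  14.] t 14.07 open 0.0403 F [-0.8 -0.2  0.7] M [-0.03  0.13  0.04]
```

View pics/w7.png

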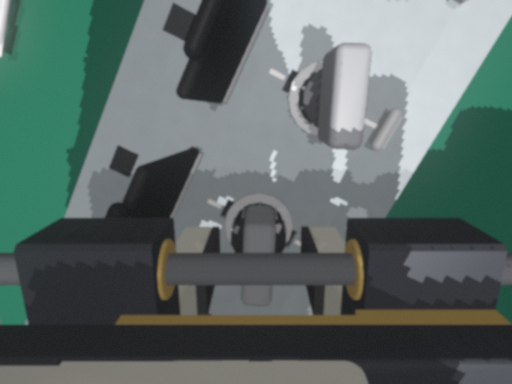

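Wing centred at (259,255). Closing and turning part way.

```bash
python3 -m inch '[{"ax":0,"ay":0,"az":0,"dx":0,"dy":0,"dz":0,"fingers":5},{"ax":0,"ay":0,"az":0,"dx":0,"dy":0,"dz":0,"fingers":5},{"ax":0,"ay":0,"az":0,"dx":0,"dy":0,"dz":0,"fingers":5},{"ax":0,"ay":0,"az":0,"dx":0,"dy":0,"dz":0,"fingers":5},{"ax":0,"ay":0,"az":-5,"dx":0,"dy":0,"dz":0,"fingers":5},{"ax":0,"ay":0,"az":-10,"dx":0,"dy":0,"dz":0,"fingers":5}]';python3 -m inch '[{"ax":0,"ay":0,"az":-5,"dx":0,"dy":0,"dz":0,"fingers":5},{"ax":0,"ay":0,"az":-10,"dx":0,"dy":0,"dz":0,"fingers":5},{"ax":0,"ay":0,"az":-15,"dx":0,"dy":0,"dz":0,"fingers":5},{"ax":0,"ay":0,"az":-20,"dx":0,"dy":0,"dz":0,"fingers":5},{"ax":0,"ay":0,"az":-25,"dx":0,"dy":0,"dz":0,"fingers":5},{"ax":0,"ay":0,"az":-30,"dx":0,"dy":0,"dz":0,"fingers":5}]'; python3 -c "
from h import *
goto(.4919,-.0889,.091,0)"
```

```text
clock: 14.88
tool_pos: [0.4914, -0.0897, 0.0917]
orientation: [179.9, 0.0, -53.4]
force: [-2.1, -0.6, 4.1]
opening: 0.0138
clock: 15.62
tool_pos: [0.4915, -0.0897, 0.0917]
orientation: [180.0, 0.0, -23.4]
force: [-2.0, 0.2, 2.8]
opening: 0.0142
d mm [ 0.  -0.9  0.7] rotvec [  0.    0.  -23.4] tcp [ 0.4915 -0.0897  0.0917] [180.    0.  -23.4] j [ 12.  12. -31.   0. -47.  54.] t 15.62 open 0.0142 F [-2.   0.2  2.8] M [-0.38  0.58  0.05]
```

```bash
python3 -m inch '[{"ax":0,"ay":0,"az":-5,"dx":0,"dy":0,"dz":0,"fingers":5},{"ax":0,"ay":0,"az":-10,"dx":0,"dy":0,"dz":0,"fingers":5},{"ax":0,"ay":0,"az":-15,"dx":0,"dy":0,"dz":0,"fingers":5},{"ax":0,"ay":0,"az":-19,"dx":0,"dy":0,"dz":0,"fingers":5},{"ax":0,"ay":0,"az":-21,"dx":0,"dy":0,"dz":0,"fingers":5},{"ax":0,"ay":0,"az":-22,"dx":0,"dy":0,"dz":0,"fingers":5},{"ax":0,"ay":0,"az":-23,"dx":0,"dy":0,"dz":0,"fingers":5},{"ax":0,"ay":0,"az":-23.4,"dx":0,"dy":0,"dz":0,"fingers":5}]';python3 -m inch '[{"ax":0,"ay":0,"az":0,"dx":0,"dy":0,"dz":-1,"fingers":5},{"ax":0,"ay":0,"az":0,"dx":0,"dy":0,"dz":-2,"fingers":5},{"ax":0,"ay":0,"az":0,"dx":0,"dy":0,"dz":-3,"fingers":5}]'; python3 -c "
from h import *
goto(.4919,-.0889,.091,0)"
```

```text
clock: 16.62
tool_pos: [0.4916, -0.0891, 0.0917]
orientation: [-180.0, 0.0, -0.2]
force: [-3.7, 4.5, 6.1]
opening: 0.014
clock: 17.0
tool_pos: [0.4917, -0.0891, 0.0942]
orientation: [-180.0, 0.0, -0.2]
force: [-0.4, 3.7, -3.9]
opening: 0.0137
d mm [ 0.2 -0.2  3.2] rotvec [-0.   0.  -0.2] tcp [ 0.4917 -0.0891  0.0942] [-180.     0.    -0.2] j [ 12.  12. -31.  -0. -47.  78.] t 17.0 open 0.0137 F [-0.4  3.7 -3.9] M [ 1.84  0.06 -0.08]
```

```bash
python3 -m inch '[{"ax":0,"ay":0,"az":0,"dx":0,"dy":-0.3,"dz":-2,"fingers":5},{"ax":0,"ay":0,"az":0,"dx":0,"dy":-0.3,"dz":-4,"fingers":5},{"ax":0,"ay":0,"az":0,"dx":0,"dy":-0.3,"dz":-6,"fingers":5}]'; python3 -c "
from h import *
goto(.4919,-.0889,.091,0)"
```

```text
clock: 17.38
tool_pos: [0.492, -0.0894, 0.101]
orientation: [180.0, -0.0, -0.1]
force: [0.8, 0.9, -2.3]
opening: 0.0136
d mm [-0.2 -0.5 10. ] rotvec [ 0.  -0.  -0.1] tcp [ 0.492  -0.0894  0.101 ] [ 1.8e+02 -0.0e+00 -1.0e-01] j [ 12.  11. -31.   0. -48.  78.] t 17.38 open 0.0136 F [ 0.8  0.9 -2.3] M [ 0.47  0.04 -0.01]
```

```bash
python3 -m inch '[{"ax":0,"ay":0,"az":0,"dx":0,"dy":0,"dz":-6,"fingers":5},{"ax":0,"ay":0,"az":0,"dx":0,"dy":0,"dz":-30,"fingers":5},{"ax":0,"ay":0,"az":0,"dx":0,"dy":0,"dz":-70,"fingers":5},{"ax":0,"ay":0,"az":0,"dx":0,"dy":0,"dz":-105,"fingers":5},{"ax":0,"ay":0,"az":0,"dx":0,"dy":-50,"dz":-105,"fingers":5},{"ax":0,"ay":0,"az":0,"dx":10,"dy":-100,"dz":-105,"fingers":5},{"ax":0,"ay":0,"az":0,"dx":20,"dy":-150,"dz":-105,"fingers":5},{"ax":0,"ay":0,"az":0,"dx":30,"dy":-200,"dz":-105,"fingers":5}]';python3 -m inch '[{"ax":0,"ay":0,"az":0,"dx":5,"dy":-50,"dz":0,"fingers":5},{"ax":0,"ay":0,"az":0,"dx":10,"dy":-100,"dz":0,"fingers":5},{"ax":0,"ay":0,"az":0,"dx":10,"dy":-144,"dz":0,"fingers":5},{"ax":0,"ay":0,"az":0,"dx":10,"dy":-144,"dz":0,"fingers":5},{"ax":0,"ay":0,"az":0,"dx":10,"dy":-144,"dz":0,"fingers":5}]'; python3 -c "
from h import *
goto(.5332,.2556,.0495,0)
s=snapshot('wrist');cv2.imwrite('pics/w8.png',s['image'][:,:,::-1])"
```

```text
clock: 18.38
tool_pos: [0.5226, 0.112, 0.2065]
orientation: [180.0, -0.1, -0.1]
force: [0.4, -0.0, -0.8]
opening: 0.0138
clock: 19.0
tool_pos: [0.5325, 0.2544, 0.2057]
orientation: [180.0, 0.0, -0.1]
force: [-0.0, -0.2, -0.9]
opening: 0.0133
d mm [  0.7  -1.3 156.2] rotvec [ 0.   0.  -0.1] tcp [0.5325 0.2544 0.2057] [ 1.8e+02  0.0e+00 -1.0e-01] j [ 45.  13. -12.   0. -64.  45.] t 19.0 open 0.0133 F [-0.  -0.2 -0.9] M [-0.15  0.18 -0.02]
```

View pics/w8.png

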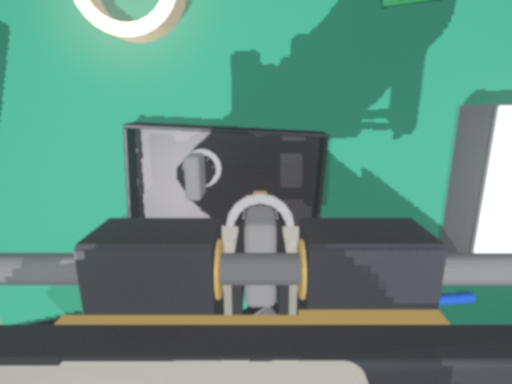

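```bash
python3 -m inch '[{"ax":0,"ay":0,"az":0,"dx":0,"dy":-1,"dz":50,"fingers":5},{"ax":0,"ay":0,"az":0,"dx":0,"dy":-1,"dz":100,"fingers":5},{"ax":0,"ay":0,"az":0,"dx":0,"dy":-1,"dz":135,"fingers":5},{"ax":0,"ay":0,"az":0,"dx":0,"dy":-1,"dz":148,"fingers":5},{"ax":0,"ay":0,"az":0,"dx":0,"dy":-1,"dz":152,"fingers":5},{"ax":0,"ay":0,"az":0,"dx":0,"dy":-1,"dz":154,"fingers":5},{"ax":0,"ay":0,"az":0,"dx":0,"dy":-1,"dz":156,"fingers":5}]';python3 -c "
from h import *
goto(.5332,.2556,.049,0)"
```

```text
clock: 19.92
tool_pos: [0.5334, 0.2563, 0.0508]
orientation: [-179.9, -0.1, -0.1]
force: [-0.2, 0.1, -1.2]
opening: 0.014
d mm [-0.2  0.7  1.8] rotvec [-0.1 -0.1 -0.1] tcp [0.5334 0.2563 0.0508] [-1.799e+02 -1.000e-01 -1.000e-01] j [ 45.  22. -22.   0. -45.  45.] t 19.93 open 0.014 F [-0.2  0.1 -1.2] M [-0.12  0.14 -0.05]
```

```bash
python3 -m inch '[{"ax":0,"ay":0,"az":0,"dx":0,"dy":0,"dz":0.6,"fingers":5},{"ax":0,"ay":0,"az":0,"dx":0,"dy":0,"dz":1,"fingers":5},{"ax":0,"ay":0,"az":0,"dx":0,"dy":0,"dz":1,"fingers":5}]';python3 -m inch '[{"ax":0,"ay":0,"az":0,"dx":0,"dy":0,"dz":0,"fingers":20},{"ax":0,"ay":0,"az":0,"dx":0,"dy":0,"dz":0,"fingers":36},{"ax":0,"ay":0,"az":0,"dx":0,"dy":0,"dz":0,"fingers":36},{"ax":0,"ay":0,"az":0,"dx":0,"dy":0,"dz":-40,"fingers":36},{"ax":0,"ay":0,"az":0,"dx":0,"dy":0,"dz":-90,"fingers":36},{"ax":0,"ay":0,"az":0,"dx":0,"dy":0,"dz":-150,"fingers":36},{"ax":0,"ay":0,"az":0,"dx":0,"dy":0,"dz":-150,"fingers":36}]'; python3 -c "
from h import *
goto(.492,-.1685,.212,-60)
s=snapshot('wrist');cv2.imwrite('pics/w9.png',s['image'][:,:,::-1])"
```

```text
clock: 20.3
tool_pos: [0.5328, 0.2559, 0.0487]
orientation: [-180.0, -0.0, -0.1]
force: [-0.3, -0.0, -1.2]
opening: 0.0136
clock: 21.18
tool_pos: [0.5352, 0.2575, 0.2043]
orientation: [-179.7, -0.5, -0.1]
force: [0.7, -0.1, -0.8]
opening: 0.0361
d mm [-42.3 426.  -10.5] rotvec [-0.5 -0.2 59.9] tcp [0.5352 0.2575 0.2043] [-1.797e+02 -5.000e-01 -1.000e-01] j [ 45.  14. -12.   0. -64.  45.] t 21.18 open 0.0361 F [ 0.7 -0.1 -0.8] M [-0.07  0.17  0.02]
```

View pics/w9.png

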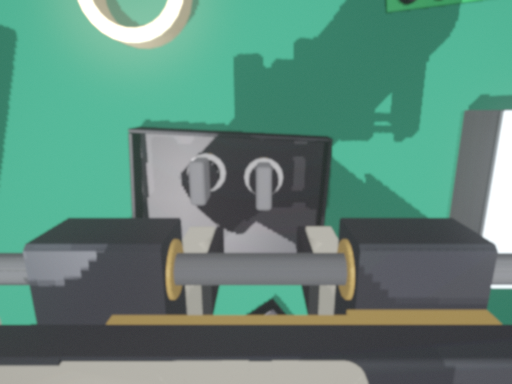

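Two plugs stand in the tray at (200,175) and (264,180). On to the third port.

```bash
python3 -m inch '[{"ax":0,"ay":0,"az":0,"dx":-7,"dy":55,"dz":-10,"fingers":40},{"ax":0,"ay":0,"az":10,"dx":-14,"dy":110,"dz":-10,"fingers":40},{"ax":0,"ay":0,"az":20,"dx":-20,"dy":165,"dz":-10,"fingers":40},{"ax":0,"ay":0,"az":30,"dx":-27,"dy":220,"dz":-10,"fingers":40},{"ax":0,"ay":0,"az":40,"dx":-34,"dy":275,"dz":-10,"fingers":40},{"ax":0,"ay":0,"az":50,"dx":-40,"dy":330,"dz":-10,"fingers":40},{"ax":0,"ay":0,"az":60,"dx":-42,"dy":385,"dz":-10,"fingers":40},{"ax":0,"ay":0,"az":60,"dx":-42,"dy":426,"dz":-10,"fingers":40}]'; python3 -m inch '[{"ax":0,"ay":0,"az":0,"dx":0,"dy":0,"dz":0,"fingers":40},{"ax":0,"ay":0,"az":0,"dx":0,"dy":0,"dz":0,"fingers":40}]';  python3 -c "
from h import *
wingov(.492,-.1685,[-60,-68],'pics/ov5.png',f=4,box=45)
goto(.492,-.1685,.091,-60)"
```

```text
clock: 22.22
tool_pos: [0.4885, -0.172, 0.2075]
orientation: [179.9, 0.1, -60.3]
force: [1.0, 0.1, 0.5]
opening: 0.0404
clock: 22.48
tool_pos: [0.489, -0.17, 0.2076]
orientation: [179.9, 0.1, -60.2]
force: [-0.1, -0.5, -0.3]
opening: 0.0402
d mm [  0.5  -3.  116.9] rotvec [ 0.1  0.  -0.1] tcp [ 0.4893 -0.1696  0.2079] [179.9   0.  -60.1] j [  3.   7. -20.  -0. -63.  27.] t 22.52 open 0.0403 F [-0.3  0.7  0.5] M [-0.01  0.1  -0.01]
```

View pics/ov5.png

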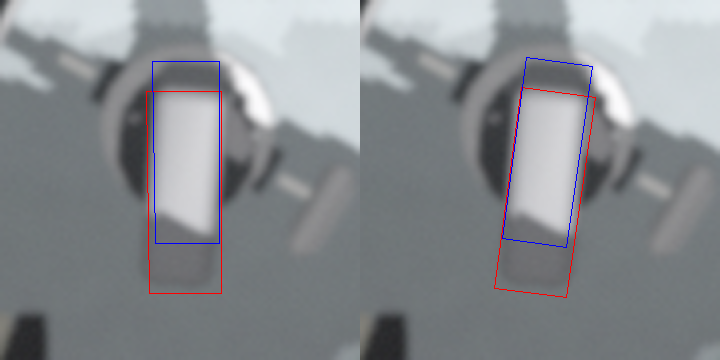

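```bash
python3 -m inch '[{"ax":0,"ay":0,"az":2.9,"dx":0,"dy":-2.5,"dz":40,"fingers":40},{"ax":0,"ay":0,"az":2.9,"dx":0,"dy":-2.5,"dz":80,"fingers":40},{"ax":0,"ay":0,"az":2.9,"dx":0,"dy":-2.5,"dz":105,"fingers":40},{"ax":0,"ay":0,"az":2.9,"dx":0,"dy":-2.5,"dz":117,"fingers":40},{"ax":0,"ay":0,"az":2.9,"dx":0,"dy":-2.5,"dz":117,"fingers":40},{"ax":0,"ay":0,"az":2.9,"dx":0,"dy":-2.5,"dz":117,"fingers":40}]'; python3 -c "
from h import *
goto(.492,-.1685,.091,-63)
s=snapshot('wrist');cv2.imwrite('pics/w10.png',s['image'][:,:,::-1])"
```

```text
clock: 23.28
tool_pos: [0.4927, -0.1686, 0.0926]
orientation: [-179.9, -0.1, -63.0]
force: [0.5, 0.2, 0.4]
opening: 0.0398
d mm [-0.4  0.6  1.6] rotvec [-0.1 -0.1 -0. ] tcp [ 0.4927 -0.1686  0.0926] [-1.799e+02 -1.000e-01 -6.300e+01] j [  3.  14. -29.   0. -47.  24.] t 23.27 open 0.0398 F [0.5 0.2 0.4] M [ 0.02  0.06 -0.02]
```

View pics/w10.png

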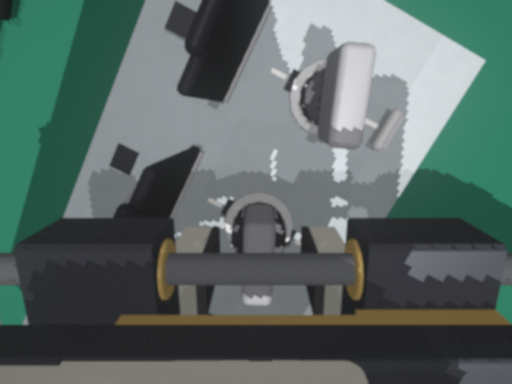

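Centred at (259,250). Grip and turn.

```bash
python3 -m inch '[{"ax":0,"ay":0,"az":0,"dx":0,"dy":0,"dz":0,"fingers":5},{"ax":0,"ay":0,"az":0,"dx":0,"dy":0,"dz":0,"fingers":5},{"ax":0,"ay":0,"az":0,"dx":0,"dy":0,"dz":0,"fingers":5},{"ax":0,"ay":0,"az":0,"dx":0,"dy":0,"dz":0,"fingers":5},{"ax":0,"ay":0,"az":-5,"dx":0,"dy":0,"dz":0,"fingers":5},{"ax":0,"ay":0,"az":-10,"dx":0,"dy":0,"dz":0,"fingers":5}]';python3 -m inch '[{"ax":0,"ay":0,"az":-5,"dx":0,"dy":0,"dz":0,"fingers":5},{"ax":0,"ay":0,"az":-10,"dx":0,"dy":0,"dz":0,"fingers":5},{"ax":0,"ay":0,"az":-15,"dx":0,"dy":0,"dz":0,"fingers":5},{"ax":0,"ay":0,"az":-20,"dx":0,"dy":0,"dz":0,"fingers":5},{"ax":0,"ay":0,"az":-25,"dx":0,"dy":0,"dz":0,"fingers":5},{"ax":0,"ay":0,"az":-30,"dx":0,"dy":0,"dz":0,"fingers":5}]'; python3 -c "
from h import *
goto(.492,-.1685,.091,0)"
```

```text
clock: 24.08
tool_pos: [0.4914, -0.1691, 0.0917]
orientation: [180.0, 0.0, -52.9]
force: [-1.5, -0.0, 2.6]
opening: 0.0137
clock: 24.82
tool_pos: [0.4914, -0.1692, 0.0917]
orientation: [180.0, 0.0, -22.9]
force: [-1.8, -1.4, 1.7]
opening: 0.0136
d mm [ 0.2 -0.8  0.7] rotvec [  0.    0.  -22.9] tcp [ 0.4914 -0.1692  0.0917] [180.    0.  -22.9] j [  3.  14. -29.   0. -47.  64.] t 24.82 open 0.0136 F [-1.8 -1.4  1.7] M [-0.61  0.62 -0.02]
```

```bash
python3 -m inch '[{"ax":0,"ay":0,"az":-5,"dx":0,"dy":0,"dz":0,"fingers":5},{"ax":0,"ay":0,"az":-10,"dx":0,"dy":0,"dz":0,"fingers":5},{"ax":0,"ay":0,"az":-15,"dx":0,"dy":0,"dz":0,"fingers":5},{"ax":0,"ay":0,"az":-19,"dx":0,"dy":0,"dz":0,"fingers":5},{"ax":0,"ay":0,"az":-20.5,"dx":0,"dy":0,"dz":0,"fingers":5},{"ax":0,"ay":0,"az":-21.5,"dx":0,"dy":0,"dz":0,"fingers":5},{"ax":0,"ay":0,"az":-22.5,"dx":0,"dy":0,"dz":0,"fingers":5},{"ax":0,"ay":0,"az":-22.9,"dx":0,"dy":0,"dz":0,"fingers":5}]';python3 -m inch '[{"ax":0,"ay":0,"az":0,"dx":0,"dy":0,"dz":-1,"fingers":5},{"ax":0,"ay":0,"az":0,"dx":0,"dy":0,"dz":-2,"fingers":5},{"ax":0,"ay":0,"az":0,"dx":0,"dy":0,"dz":-3,"fingers":5}]'; python3 -c "
from h import *
goto(.492,-.1685,.091,0)"
```

```text
clock: 25.82
tool_pos: [0.4917, -0.1688, 0.0917]
orientation: [-180.0, 0.0, -0.1]
force: [-2.1, 0.1, 4.5]
opening: 0.0138
clock: 26.2
tool_pos: [0.4918, -0.1687, 0.0945]
orientation: [-180.0, 0.0, -0.2]
force: [-0.1, -0.1, -1.4]
opening: 0.0139
d mm [ 0.2 -0.2  3.5] rotvec [-0.   0.  -0.2] tcp [ 0.4918 -0.1687  0.0945] [-180.     0.    -0.2] j [  3.  13. -29.  -0. -48.  87.] t 26.2 open 0.0139 F [-0.1 -0.1 -1.4] M [-0.09  0.14  0.05]
```

```bash
python3 -m inch '[{"ax":0,"ay":0,"az":0,"dx":0,"dy":0,"dz":-6,"fingers":5},{"ax":0,"ay":0,"az":0,"dx":0,"dy":0,"dz":-12,"fingers":5},{"ax":0,"ay":0,"az":0,"dx":0,"dy":0,"dz":-30,"fingers":5},{"ax":0,"ay":0,"az":0,"dx":0,"dy":0,"dz":-70,"fingers":5},{"ax":0,"ay":0,"az":0,"dx":0,"dy":0,"dz":-110,"fingers":5},{"ax":0,"ay":0,"az":0,"dx":0,"dy":0,"dz":-110,"fingers":5}]';python3 -c "
from h import *
goto(.4695,.319,.2,0)
s=snapshot('top');cv2.imwrite('pics/t11.png',s['image'][:,:,::-1])
"
```

```text
clock: 26.95
tool_pos: [0.4939, -0.1691, 0.2085]
orientation: [180.0, -0.4, -0.1]
force: [-0.5, -0.4, -1.0]
opening: 0.0142
d mm [ -25.5 -488.     8.1] rotvec [ 0.  -0.4 -0.1] tcp [ 0.4939 -0.1691  0.2085] [ 1.8e+02 -4.0e-01 -1.0e-01] j [  3.   7. -20.   0. -63.  87.] t 26.95 open 0.0142 F [-0.5 -0.4 -1. ] M [-0.05  0.14 -0.01]
```

View pics/t11.png

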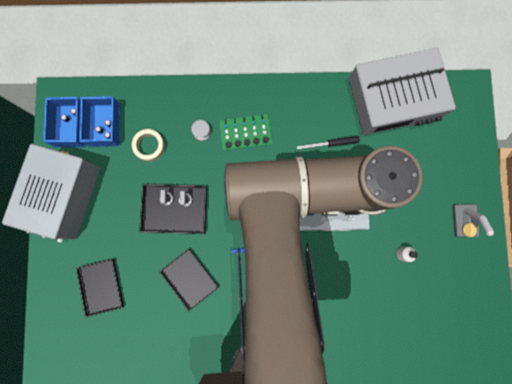

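```bash
python3 -m inch '[{"ax":0,"ay":0,"az":0,"dx":0,"dy":-55,"dz":0,"fingers":5},{"ax":0,"ay":0,"az":0,"dx":0,"dy":-110,"dz":0,"fingers":5},{"ax":0,"ay":0,"az":0,"dx":0,"dy":-165,"dz":0,"fingers":5},{"ax":0,"ay":0,"az":0,"dx":-5,"dy":-220,"dz":0,"fingers":5},{"ax":0,"ay":0,"az":0,"dx":-10,"dy":-275,"dz":0,"fingers":5},{"ax":0,"ay":0,"az":0,"dx":-15,"dy":-330,"dz":0,"fingers":5},{"ax":0,"ay":0,"az":0,"dx":-20,"dy":-385,"dz":0,"fingers":5},{"ax":0,"ay":0,"az":0,"dx":-25,"dy":-440,"dz":0,"fingers":5}]';python3 -c "
from h import *
goto(.4695,.319,.2,0)"
```

```text
clock: 28.0
tool_pos: [0.467, 0.2726, 0.2036]
orientation: [179.9, 0.1, -0.1]
force: [-0.3, -0.5, -0.7]
opening: 0.0138
d mm [  2.4 -46.4   3.6] rotvec [ 0.1  0.1 -0.1] tcp [0.467  0.2726 0.2036] [ 1.799e+02  1.000e-01 -1.000e-01] j [ 51.   9. -18.  -0. -63.  39.] t 28.0 open 0.0138 F [-0.3 -0.5 -0.7] M [-0.09 -0.08  0.03]
```

```bash
python3 -m inch '[{"ax":0,"ay":0,"az":0,"dx":1,"dy":-46,"dz":0,"fingers":5},{"ax":0,"ay":0,"az":0,"dx":1,"dy":-46,"dz":0,"fingers":5},{"ax":0,"ay":0,"az":0,"dx":1,"dy":-46,"dz":0,"fingers":5}]';python3 -c "
from h import *
goto(.4695,.319,.049,0)
s=snapshot('wrist');cv2.imwrite('pics/w12.png',s['image'][:,:,::-1])"
```

```text
clock: 28.38
tool_pos: [0.4684, 0.3167, 0.2034]
orientation: [179.9, 0.1, -0.1]
force: [0.2, -0.7, -2.0]
opening: 0.0135
d mm [  1.4  -2.5 154.4] rotvec [ 0.1  0.1 -0.1] tcp [0.4684 0.3167 0.2034] [ 1.799e+02  1.000e-01 -1.000e-01] j [ 54.  11. -15.  -0. -64.  36.] t 28.38 open 0.0135 F [ 0.2 -0.7 -2. ] M [-0.16  0.15  0.01]
```

View pics/w12.png

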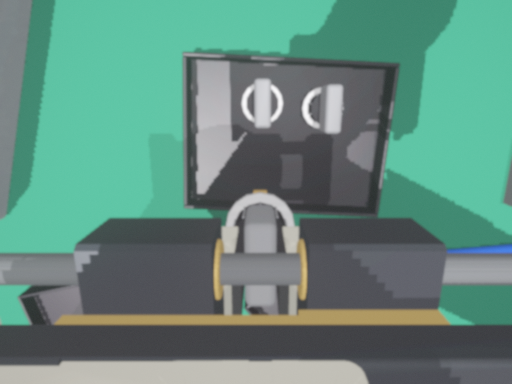

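```bash
python3 -c "
from h import *
s=snapshot('wrist')
for p in [(185,54),(397,66),(380,215),(185,206)]: print(onz(s,p,.03))
"
```

```text
[0.57878418 0.38252417 0.03      ]
[0.56812143 0.18845808 0.03      ]
[0.42390158 0.19126068 0.03      ]
[0.4340642  0.39102708 0.03      ]
```

```bash
python3 -m inch '[{"ax":0,"ay":0,"az":0,"dx":0,"dy":-1,"dz":50,"fingers":5},{"ax":0,"ay":0,"az":0,"dx":0,"dy":-1,"dz":100,"fingers":5},{"ax":0,"ay":0,"az":0,"dx":0,"dy":-1,"dz":135,"fingers":5},{"ax":0,"ay":0,"az":0,"dx":0,"dy":-1,"dz":147,"fingers":5},{"ax":0,"ay":0,"az":0,"dx":0,"dy":-1,"dz":151,"fingers":5},{"ax":0,"ay":0,"az":0,"dx":0,"dy":-1,"dz":153,"fingers":5},{"ax":0,"ay":0,"az":0,"dx":0,"dy":-1,"dz":154,"fingers":5},{"ax":0,"ay":0,"az":0,"dx":0,"dy":-1,"dz":154,"fingers":5}]';python3 -c "
from h import *
goto(.4695,.319,.049,0)"
```

```text
clock: 29.48
tool_pos: [0.4693, 0.3186, 0.0513]
orientation: [-179.9, -0.0, -0.1]
force: [-0.4, 0.3, -0.7]
opening: 0.014
d mm [ 0.2 -0.4  2.3] rotvec [-0.1 -0.  -0.1] tcp [0.4693 0.3186 0.0513] [-1.799e+02 -0.000e+00 -1.000e-01] j [ 54.  21. -25.   0. -44.  36.] t 29.48 open 0.014 F [-0.4  0.3 -0.7] M [-0.13  0.09  0.04]
```

```bash
python3 -m inch '[{"ax":0,"ay":0,"az":0,"dx":0,"dy":0,"dz":0.8,"fingers":5},{"ax":0,"ay":0,"az":0,"dx":0,"dy":0,"dz":1.5,"fingers":5},{"ax":0,"ay":0,"az":0,"dx":0,"dy":0,"dz":1.5,"fingers":5}]';python3 -m inch '[{"ax":0,"ay":0,"az":0,"dx":0,"dy":0,"dz":0,"fingers":20},{"ax":0,"ay":0,"az":0,"dx":0,"dy":0,"dz":0,"fingers":36},{"ax":0,"ay":0,"az":0,"dx":0,"dy":0,"dz":0,"fingers":36},{"ax":0,"ay":0,"az":0,"dx":0,"dy":0,"dz":-40,"fingers":36},{"ax":0,"ay":0,"az":0,"dx":0,"dy":0,"dz":-90,"fingers":36},{"ax":0,"ay":0,"az":0,"dx":0,"dy":0,"dz":-155,"fingers":36},{"ax":0,"ay":0,"az":0,"dx":0,"dy":0,"dz":-155,"fingers":36}]'; python3 -c "
from h import *
goto(.492,-.2487,.21,-60)
s=snapshot('wrist');cv2.imwrite('pics/w13.png',s['image'][:,:,::-1])"
```

```text
clock: 29.85
tool_pos: [0.469, 0.3182, 0.049]
orientation: [180.0, 0.0, -0.1]
force: [0.3, -0.3, -1.0]
opening: 0.0138
clock: 30.72
tool_pos: [0.4712, 0.3202, 0.2097]
orientation: [-179.6, -0.4, -0.1]
force: [-0.3, -0.5, -0.8]
opening: 0.036
d mm [ 21.9 568.9  -4.2] rotvec [-0.6 -0.1 59.9] tcp [0.4712 0.3202 0.2097] [-1.796e+02 -4.000e-01 -1.000e-01] j [ 54.  11. -15.   0. -64.  36.] t 30.73 open 0.036 F [-0.3 -0.5 -0.8] M [-0.07  0.19 -0.05]
```

View pics/w13.png

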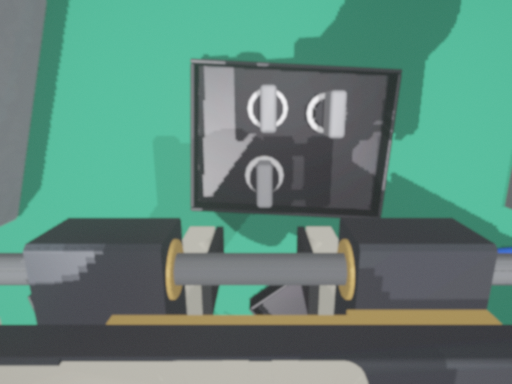

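Three plugs stand at (268,108), (330,113) and (264,180). Now the fourth.

```bash
python3 -m inch '[{"ax":0,"ay":0,"az":0,"dx":2,"dy":55,"dz":-4,"fingers":40},{"ax":0,"ay":0,"az":10,"dx":4,"dy":110,"dz":-4,"fingers":40},{"ax":0,"ay":0,"az":20,"dx":6,"dy":165,"dz":-4,"fingers":40},{"ax":0,"ay":0,"az":30,"dx":8,"dy":220,"dz":-4,"fingers":40},{"ax":0,"ay":0,"az":40,"dx":10,"dy":275,"dz":-4,"fingers":40},{"ax":0,"ay":0,"az":50,"dx":14,"dy":330,"dz":-4,"fingers":40},{"ax":0,"ay":0,"az":60,"dx":17,"dy":385,"dz":-4,"fingers":40},{"ax":0,"ay":0,"az":60,"dx":19,"dy":440,"dz":-4,"fingers":40}]'; python3 -c "
from h import *
goto(.492,-.2487,.21,-60)"
```

```text
clock: 31.78
tool_pos: [0.4862, -0.1236, 0.207]
orientation: [179.9, 0.0, -60.3]
force: [1.9, -0.4, 0.4]
opening: 0.0399
d mm [111.6  57.   -3. ] rotvec [ 0.1  0.  -0.3] tcp [ 0.4862 -0.1236  0.207 ] [179.9   0.  -60.3] j [  8.   5. -22.  -0. -63.  22.] t 31.77 open 0.0399 F [ 1.9 -0.4  0.4] M [-0.   -0.05  0.01]
```

```bash
python3 -m inch '[{"ax":0,"ay":0,"az":0,"dx":50,"dy":25,"dz":-3,"fingers":40},{"ax":0,"ay":0,"az":0,"dx":100,"dy":50,"dz":-3,"fingers":40},{"ax":0,"ay":0,"az":0,"dx":112,"dy":57,"dz":-3,"fingers":40},{"ax":0,"ay":0,"az":0,"dx":112,"dy":57,"dz":-3,"fingers":40},{"ax":0,"ay":0,"az":0,"dx":112,"dy":57,"dz":-3,"fingers":40}]';  python3 -c "
from h import *
wingov(.492,-.2487,[-60,-68],'pics/ov6.png',f=4,box=45)
goto(.492,-.2487,.091,-60)"
```

```text
clock: 32.4
tool_pos: [0.493, -0.2465, 0.2105]
orientation: [180.0, 0.0, -60.1]
force: [-0.2, 0.0, -0.2]
opening: 0.0399
d mm [  1.5   2.2 119.8] rotvec [ 0.   0.  -0.1] tcp [ 0.4932 -0.2463  0.2108] [180.    0.  -60.1] j [ -6.  10. -16.  -0. -64.  36.] t 32.45 open 0.0401 F [-0.5  0.2  0.1] M [0.02 0.14 0.02]
```

View pics/ov6.png

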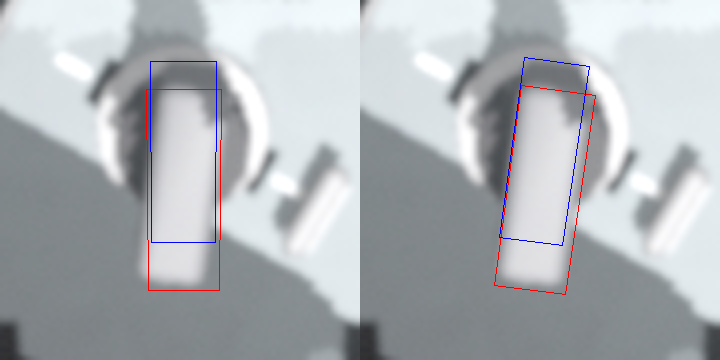

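```bash
python3 -m inch '[{"ax":0,"ay":0,"az":4.7,"dx":1,"dy":1.4,"dz":40,"fingers":40},{"ax":0,"ay":0,"az":4.7,"dx":1,"dy":1.4,"dz":80,"fingers":40},{"ax":0,"ay":0,"az":4.7,"dx":1,"dy":1.4,"dz":108,"fingers":40},{"ax":0,"ay":0,"az":4.7,"dx":1,"dy":1.4,"dz":120,"fingers":40},{"ax":0,"ay":0,"az":4.7,"dx":1,"dy":1.4,"dz":120,"fingers":40},{"ax":0,"ay":0,"az":4.7,"dx":1,"dy":1.4,"dz":120,"fingers":40}]'; python3 -c "
from h import *
goto(.4925,-.2484,.091,-64.8)
s=snapshot('wrist');cv2.imwrite('pics/w14.png',s['image'][:,:,::-1])"
```

```text
clock: 33.2
tool_pos: [0.4935, -0.2488, 0.0924]
orientation: [-179.9, -0.1, -64.8]
force: [0.4, -0.8, -0.5]
opening: 0.0401
d mm [-0.8  0.7  1.3] rotvec [-0.1 -0.1 -0. ] tcp [ 0.4935 -0.2488  0.0924] [-1.799e+02 -1.000e-01 -6.480e+01] j [ -6.  16. -25.   0. -49.  32.] t 33.2 open 0.0401 F [ 0.4 -0.8 -0.5] M [ 0.03  0.18 -0.02]
```

View pics/w14.png

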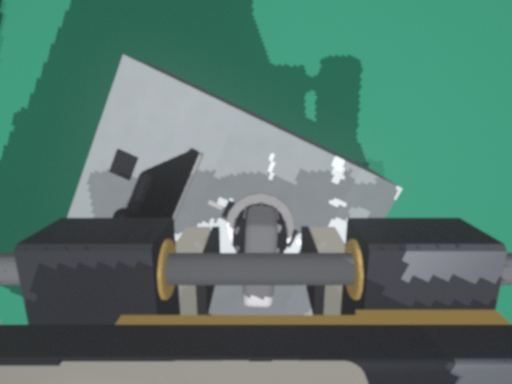

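Centred at (259,250). Grip and turn.

```bash
python3 -m inch '[{"ax":0,"ay":0,"az":0,"dx":0,"dy":0,"dz":0,"fingers":5},{"ax":0,"ay":0,"az":0,"dx":0,"dy":0,"dz":0,"fingers":5},{"ax":0,"ay":0,"az":0,"dx":0,"dy":0,"dz":0,"fingers":5},{"ax":0,"ay":0,"az":0,"dx":0,"dy":0,"dz":0,"fingers":5},{"ax":0,"ay":0,"az":-5,"dx":0,"dy":0,"dz":0,"fingers":5},{"ax":0,"ay":0,"az":-10,"dx":0,"dy":0,"dz":0,"fingers":5}]';python3 -m inch '[{"ax":0,"ay":0,"az":-5,"dx":0,"dy":0,"dz":0,"fingers":5},{"ax":0,"ay":0,"az":-10,"dx":0,"dy":0,"dz":0,"fingers":5},{"ax":0,"ay":0,"az":-15,"dx":0,"dy":0,"dz":0,"fingers":5},{"ax":0,"ay":0,"az":-20,"dx":0,"dy":0,"dz":0,"fingers":5},{"ax":0,"ay":0,"az":-25,"dx":0,"dy":0,"dz":0,"fingers":5},{"ax":0,"ay":0,"az":-30,"dx":0,"dy":0,"dz":0,"fingers":5}]'; python3 -c "
from h import *
goto(.4925,-.2484,.091,0)"
```

```text
clock: 34.0
tool_pos: [0.4922, -0.2492, 0.0912]
orientation: [180.0, 0.0, -54.7]
force: [-1.9, -0.5, 2.4]
opening: 0.0138
clock: 34.75
tool_pos: [0.4924, -0.2492, 0.0912]
orientation: [180.0, 0.0, -24.7]
force: [-0.4, -0.4, 1.7]
opening: 0.0138
d mm [-0.2 -0.7  0.2] rotvec [  0.    0.  -24.7] tcp [ 0.4924 -0.2492  0.0912] [180.    0.  -24.7] j [ -6.  16. -25.   0. -49.  72.] t 34.75 open 0.0138 F [-0.4 -0.4  1.7] M [-0.39  0.37 -0.07]
```

```bash
python3 -m inch '[{"ax":0,"ay":0,"az":-5,"dx":0,"dy":0,"dz":0,"fingers":5},{"ax":0,"ay":0,"az":-10,"dx":0,"dy":0,"dz":0,"fingers":5},{"ax":0,"ay":0,"az":-15,"dx":0,"dy":0,"dz":0,"fingers":5},{"ax":0,"ay":0,"az":-20,"dx":0,"dy":0,"dz":0,"fingers":5},{"ax":0,"ay":0,"az":-22.5,"dx":0,"dy":0,"dz":0,"fingers":5},{"ax":0,"ay":0,"az":-23.5,"dx":0,"dy":0,"dz":0,"fingers":5},{"ax":0,"ay":0,"az":-24.2,"dx":0,"dy":0,"dz":0,"fingers":5},{"ax":0,"ay":0,"az":-24.7,"dx":0,"dy":0,"dz":0,"fingers":5}]';python3 -m inch '[{"ax":0,"ay":0,"az":0,"dx":0,"dy":0,"dz":-1,"fingers":5},{"ax":0,"ay":0,"az":0,"dx":0,"dy":0,"dz":-2,"fingers":5},{"ax":0,"ay":0,"az":0,"dx":0,"dy":0,"dz":-3,"fingers":5}]'; python3 -c "
from h import *
goto(.4925,-.2484,.091,0)"
```

```text
clock: 35.75
tool_pos: [0.4925, -0.2488, 0.0912]
orientation: [-180.0, -0.0, -0.1]
force: [-1.8, 1.6, 3.6]
opening: 0.0139
clock: 36.12
tool_pos: [0.4923, -0.2488, 0.0938]
orientation: [-180.0, 0.0, -0.2]
force: [0.1, 1.3, -0.6]
opening: 0.0135
d mm [ 0.2 -0.4  2.8] rotvec [-0.   0.  -0.2] tcp [ 0.4923 -0.2488  0.0938] [-180.     0.    -0.2] j [ -6.  16. -25.  -0. -49.  96.] t 36.12 open 0.0135 F [ 0.1  1.3 -0.6] M [ 0.35  0.2  -0.01]
```

```bash
python3 -m inch '[{"ax":0,"ay":0,"az":0,"dx":0,"dy":0,"dz":-6,"fingers":5},{"ax":0,"ay":0,"az":0,"dx":0,"dy":0,"dz":-12,"fingers":5},{"ax":0,"ay":0,"az":0,"dx":0,"dy":0,"dz":-30,"fingers":5},{"ax":0,"ay":0,"az":0,"dx":0,"dy":0,"dz":-70,"fingers":5},{"ax":0,"ay":0,"az":0,"dx":0,"dy":0,"dz":-110,"fingers":5},{"ax":0,"ay":0,"az":0,"dx":0,"dy":0,"dz":-110,"fingers":5}]';python3 -c "
from h import *
goto(.468,.26,.2,0)"
python3 -m inch '[{"ax":0,"ay":0,"az":0,"dx":0,"dy":-55,"dz":0,"fingers":5},{"ax":0,"ay":0,"az":0,"dx":0,"dy":-110,"dz":0,"fingers":5},{"ax":0,"ay":0,"az":0,"dx":0,"dy":-165,"dz":0,"fingers":5},{"ax":0,"ay":0,"az":0,"dx":-5,"dy":-220,"dz":0,"fingers":5},{"ax":0,"ay":0,"az":0,"dx":-10,"dy":-275,"dz":0,"fingers":5},{"ax":0,"ay":0,"az":0,"dx":-15,"dy":-330,"dz":0,"fingers":5},{"ax":0,"ay":0,"az":0,"dx":-20,"dy":-385,"dz":0,"fingers":5},{"ax":0,"ay":0,"az":0,"dx":-25,"dy":-440,"dz":0,"fingers":5}]';python3 -c "
from h import *
goto(.468,.26,.2,0)"
```

```text
clock: 36.88
tool_pos: [0.4946, -0.2496, 0.2083]
orientation: [179.9, -0.4, -0.1]
force: [0.3, -0.1, -1.7]
opening: 0.0137
d mm [ -27.8 -509.6    7.1] rotvec [ 0.1 -0.4 -0.1] tcp [ 0.4946 -0.2496  0.2083] [ 1.799e+02 -4.000e-01 -1.000e-01] j [ -6.  10. -17.   0. -63.  96.] t 36.88 open 0.0137 F [ 0.3 -0.1 -1.7] M [-0.1   0.16 -0.01]
clock: 37.88
tool_pos: [0.468, 0.1928, 0.204]
orientation: [-180.0, -0.0, -0.1]
force: [1.8, -0.4, -0.1]
opening: 0.0139
d mm [ -0.2 -67.2   4. ] rotvec [-0.  -0.  -0.1] tcp [0.468  0.1928 0.204 ] [-1.8e+02 -0.0e+00 -1.0e-01] j [ 45.   6. -22.   0. -62.  45.] t 37.88 open 0.0139 F [ 1.8 -0.4 -0.1] M [-0.16 -0.04 -0.02]
```

```bash
python3 -m inch '[{"ax":0,"ay":0,"az":0,"dx":-1,"dy":-40,"dz":0,"fingers":5},{"ax":0,"ay":0,"az":0,"dx":-1,"dy":-67,"dz":0,"fingers":5},{"ax":0,"ay":0,"az":0,"dx":-1,"dy":-67,"dz":0,"fingers":5},{"ax":0,"ay":0,"az":0,"dx":-1,"dy":-67,"dz":0,"fingers":5}]';python3 -c "
from h import *
goto(.468,.26,.0485,0)
s=snapshot('wrist');cv2.imwrite('pics/w15.png',s['image'][:,:,::-1])"
```

```text
clock: 38.38
tool_pos: [0.4677, 0.2574, 0.2037]
orientation: [180.0, 0.0, -0.2]
force: [-0.1, -0.3, -0.8]
opening: 0.0137
d mm [  0.4  -2.7 155.2] rotvec [ 0.   0.  -0.2] tcp [0.4677 0.2574 0.2037] [180.    0.   -0.2] j [ 50.   8. -19.  -0. -63.  40.] t 38.38 open 0.0137 F [-0.1 -0.3 -0.8] M [-0.13  0.15  0.03]
```

View pics/w15.png

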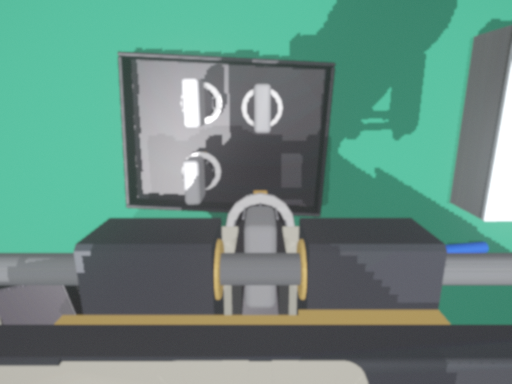

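Tray and the other three plugs are unchanged. Lowering.

```bash
python3 -m inch '[{"ax":0,"ay":0,"az":0,"dx":0,"dy":-1,"dz":50,"fingers":5},{"ax":0,"ay":0,"az":0,"dx":0,"dy":-1,"dz":100,"fingers":5},{"ax":0,"ay":0,"az":0,"dx":0,"dy":-1,"dz":135,"fingers":5},{"ax":0,"ay":0,"az":0,"dx":0,"dy":-1,"dz":147,"fingers":5},{"ax":0,"ay":0,"az":0,"dx":0,"dy":-1,"dz":151,"fingers":5},{"ax":0,"ay":0,"az":0,"dx":0,"dy":-1,"dz":153,"fingers":5},{"ax":0,"ay":0,"az":0,"dx":0,"dy":-1,"dz":154.5,"fingers":5},{"ax":0,"ay":0,"az":0,"dx":0,"dy":-1,"dz":155,"fingers":5}]';python3 -m inch '[{"ax":0,"ay":0,"az":0,"dx":0,"dy":0,"dz":0.5,"fingers":5},{"ax":0,"ay":0,"az":0,"dx":0,"dy":0,"dz":0.5,"fingers":5}]';python3 -c "
from h import *
goto(.468,.26,.0485,0)"
```

```text
clock: 39.42
tool_pos: [0.4681, 0.2595, 0.0497]
orientation: [-179.9, -0.0, -0.1]
force: [0.4, -0.9, -1.9]
opening: 0.0138
clock: 39.67
tool_pos: [0.4678, 0.2592, 0.0487]
orientation: [-180.0, -0.0, -0.1]
force: [0.5, 0.3, -1.5]
opening: 0.0137
d mm [ 0.2 -0.8  0.2] rotvec [-0.  -0.  -0.1] tcp [0.4678 0.2592 0.0487] [-1.8e+02 -0.0e+00 -1.0e-01] j [ 50.  18. -30.   0. -42.  40.] t 39.67 open 0.0137 F [ 0.5  0.3 -1.5] M [-0.09  0.11 -0.05]
```

```bash
python3 -m inch '[{"ax":0,"ay":0,"az":0,"dx":0,"dy":0,"dz":0.3,"fingers":20},{"ax":0,"ay":0,"az":0,"dx":0,"dy":0,"dz":0.3,"fingers":36},{"ax":0,"ay":0,"az":0,"dx":0,"dy":0,"dz":0,"fingers":36},{"ax":0,"ay":0,"az":0,"dx":0,"dy":0,"dz":-40,"fingers":36},{"ax":0,"ay":0,"az":0,"dx":0,"dy":0,"dz":-90,"fingers":36},{"ax":0,"ay":0,"az":0,"dx":0,"dy":0,"dz":-155,"fingers":36},{"ax":0,"ay":0,"az":0,"dx":0,"dy":0,"dz":-155,"fingers":36}]'; python3 -c "
from h import *
goto(.58,-.0085,.25,0)
s=snapshot('wrist');cv2.imwrite('pics/w16.png',s['image'][:,:,::-1])"
```

```text
clock: 40.55
tool_pos: [0.4701, 0.261, 0.2091]
orientation: [-179.6, -0.4, -0.1]
force: [-0.3, 0.2, -0.6]
opening: 0.0361
d mm [110.7 269.  -41.9] rotvec [-0.4 -0.4 -0.1] tcp [0.4701 0.261  0.2091] [-1.796e+02 -4.000e-01 -1.000e-01] j [ 50.   8. -19.   0. -63.  40.] t 40.55 open 0.0361 F [-0.3  0.2 -0.6] M [-0.08  0.17  0.  ]
```

View pics/w16.png

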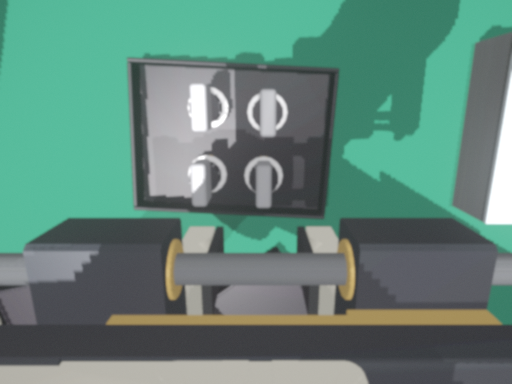

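All four plugs stand in the tray at (200,107), (268,112), (202,180) and (264,182). Now the covers, starting with the port nearest the tray. I'll come from behind with the fingers shut.

```bash
python3 -m inch '[{"ax":0,"ay":0,"az":0,"dx":10,"dy":30,"dz":-30,"fingers":0},{"ax":0,"ay":0,"az":0,"dx":35,"dy":80,"dz":-42,"fingers":0},{"ax":0,"ay":0,"az":0,"dx":60,"dy":130,"dz":-42,"fingers":0},{"ax":0,"ay":0,"az":0,"dx":85,"dy":180,"dz":-42,"fingers":0},{"ax":0,"ay":0,"az":0,"dx":110,"dy":230,"dz":-42,"fingers":0},{"ax":0,"ay":0,"az":0,"dx":120,"dy":269,"dz":-42,"fingers":0},{"ax":0,"ay":0,"az":0,"dx":120,"dy":269,"dz":-42,"fingers":0},{"ax":0,"ay":0,"az":0,"dx":120,"dy":269,"dz":-42,"fingers":0}]'; python3 -c "
from h import *
goto(.59,-.0085,.125,0)
s=snapshot('wrist');cv2.imwrite('pics/w17.png',s['image'][:,:,::-1])
s=snapshot('top');cv2.imwrite('pics/t17.png',s['image'][:,:,::-1])"
```

```text
clock: 41.6
tool_pos: [0.5866, -0.0103, 0.2443]
orientation: [180.0, 0.1, -0.2]
force: [0.2, -0.3, -0.5]
opening: 0.0002
d mm [  3.7  -1.9 119.3] rotvec [ 0.   0.1 -0.2] tcp [ 0.5866 -0.0103  0.2443] [ 1.8e+02  1.0e-01 -2.0e-01] j [ 18.  12.  -9.  -0. -69.  72.] t 41.6 open 0.0002 F [ 0.2 -0.3 -0.5] M [-0.01  0.14  0.03]
```

View pics/w17.png

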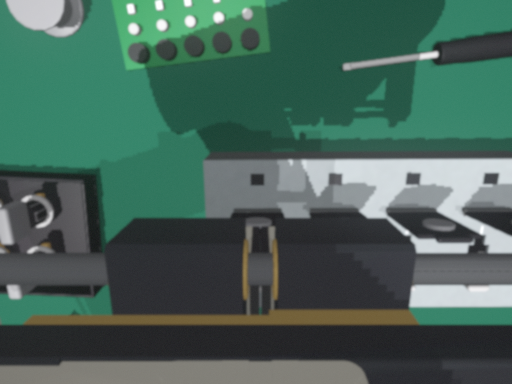

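View pics/t17.png

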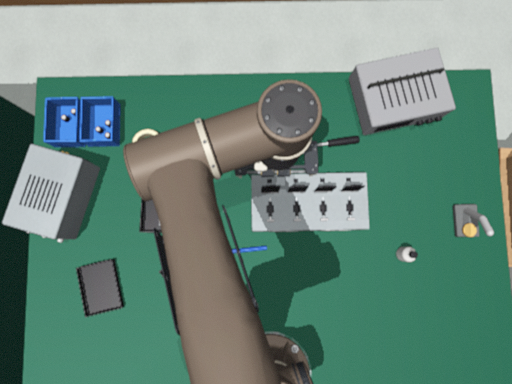

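```bash
python3 -c "
from h import *
s=snapshot('wrist')
print(proj(s,(.5605,-.0085,.119)),proj(s,(.5605,-.1685,.119)),proj(s,(.562,-.0085,.148)),proj(s,(.5775,-.0085,.244)))
for r in landmark_of('port_1','wrist'): print(r['score'],r['position'],onz(s,r['position'],.06))
"
```

```text
[257.09652747 212.96850754] [439.36774653 212.80381162] [256.79761475 222.73297625] [255.02642581 258.88129813]
0.96 [475.2, 254.2] [ 0.49306507 -0.24691271  0.06      ]
0.84 [263.1, 254.9] [ 0.49245047 -0.01440117  0.06      ]
0.82 [404.8, 256.9] [ 0.48991127 -0.17008818  0.06      ]
```

```bash
python3 -m inch '[{"ax":0,"ay":0,"az":0,"dx":4,"dy":0,"dz":50,"fingers":0},{"ax":0,"ay":0,"az":0,"dx":4,"dy":0,"dz":90,"fingers":0},{"ax":0,"ay":0,"az":0,"dx":4,"dy":0,"dz":115,"fingers":0},{"ax":0,"ay":0,"az":0,"dx":4,"dy":0,"dz":119,"fingers":0},{"ax":0,"ay":0,"az":0,"dx":4,"dy":0,"dz":119,"fingers":0},{"ax":0,"ay":0,"az":0,"dx":4,"dy":0,"dz":119,"fingers":0}]'; python3 -c "
from h import *
goto(.5607,-.0085,.121,0)
s=snapshot('wrist');cv2.imwrite('pics/w18.png',s['image'][:,:,::-1])
s=snapshot('scene');cv2.imwrite('pics/s18.png',cv2.resize(s['image'][120:260,120:320,::-1],None,fx=4,fy=4))"
```

```text
clock: 42.55
tool_pos: [0.592, -0.0098, 0.1281]
orientation: [-180.0, -0.1, -0.1]
force: [0.7, 0.7, -0.1]
opening: 0.0004
d mm [-31.3  -1.2   7. ] rotvec [-0.  -0.1 -0.1] tcp [ 0.592  -0.0098  0.1281] [-1.8e+02 -1.0e-01 -1.0e-01] j [ 18.  17. -18.   0. -55.  72.] t 42.55 open 0.0004 F [ 0.7  0.7 -0.1] M [-0.13  0.13 -0.02]
```

View pics/s18.png

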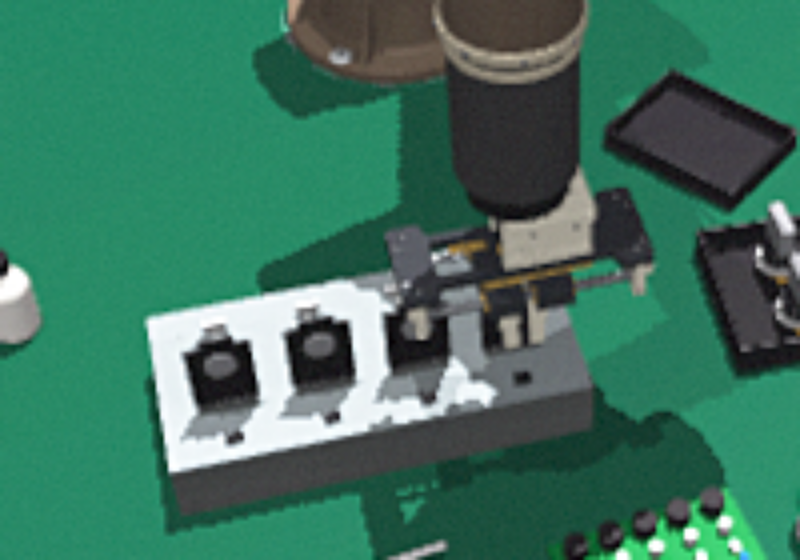

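```bash
python3 -m inch '[{"ax":0,"ay":0,"az":0,"dx":-16,"dy":-1,"dz":4,"fingers":0},{"ax":0,"ay":0,"az":0,"dx":-31,"dy":-1,"dz":7,"fingers":0},{"ax":0,"ay":0,"az":0,"dx":-41,"dy":-1,"dz":7,"fingers":0},{"ax":0,"ay":0,"az":0,"dx":-51,"dy":-1,"dz":7,"fingers":0},{"ax":0,"ay":0,"az":0,"dx":-61,"dy":-1,"dz":9,"fingers":0},{"ax":0,"ay":0,"az":0,"dx":-70,"dy":-1,"dz":12.5,"fingers":0},{"ax":0,"ay":0,"az":0,"dx":-70,"dy":-1,"dz":12.5,"fingers":0}]'; python3 -c "
from h import *
goto(.505,-.0085,.1033,0)
s=snapshot('scene');cv2.imwrite('pics/s19.png',cv2.resize(s['image'][120:260,120:320,::-1],None,fx=4,fy=4))"
```

```text
clock: 43.52
tool_pos: [0.5202, -0.0091, 0.1138]
orientation: [180.0, 0.0, -0.1]
force: [0.7, 0.6, -0.0]
opening: 0.0007
d mm [-15.2  -0.5  10.5] rotvec [ 0.   0.  -0.1] tcp [ 0.5202 -0.0091  0.1138] [ 1.8e+02  0.0e+00 -1.0e-01] j [ 21.  12. -27.  -0. -51.  69.] t 43.52 open 0.0007 F [ 0.7  0.6 -0. ] M [-0.07  0.11  0.01]
```

View pics/s19.png

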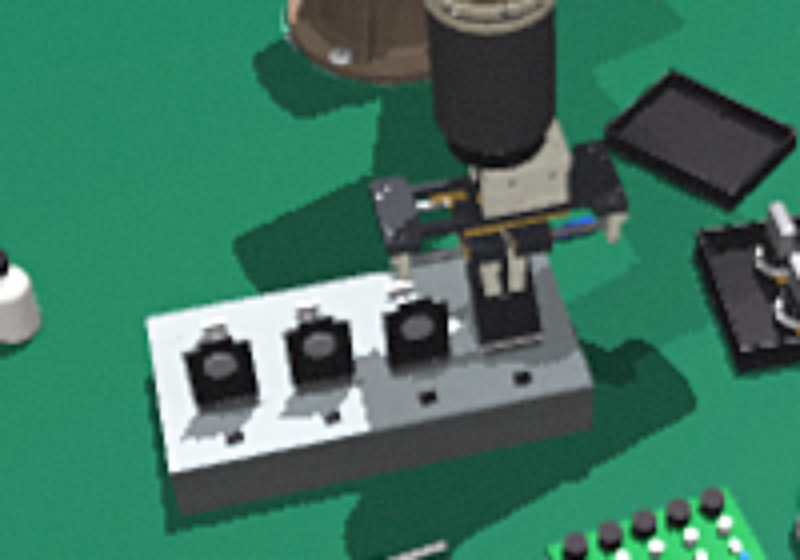

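The cover is following, tilted under the fingers at (510,310). Carrying on with the arc.

```bash
python3 -m inch '[{"ax":0,"ay":0,"az":0,"dx":-8,"dy":0,"dz":5,"fingers":0},{"ax":0,"ay":0,"az":0,"dx":-15,"dy":0,"dz":10.5,"fingers":0},{"ax":0,"ay":0,"az":0,"dx":-20,"dy":0,"dz":16.5,"fingers":0},{"ax":0,"ay":0,"az":0,"dx":-25,"dy":0,"dz":23,"fingers":0},{"ax":0,"ay":0,"az":0,"dx":-29,"dy":0,"dz":29,"fingers":0},{"ax":0,"ay":0,"az":0,"dx":-32,"dy":0,"dz":32,"fingers":0},{"ax":0,"ay":0,"az":0,"dx":-32,"dy":0,"dz":32,"fingers":0}]'; python3 -c "
from h import *
goto(.489,-.0085,.075,0)
s=snapshot('scene');cv2.imwrite('pics/s20.png',cv2.resize(s['image'][120:260,120:320,::-1],None,fx=4,fy=4))"
```

```text
clock: 44.45
tool_pos: [0.4886, -0.009, 0.0818]
orientation: [180.0, 0.1, -0.2]
force: [0.0, 0.4, 0.9]
opening: 0.0004
d mm [ 0.4 -0.5  6.8] rotvec [ 0.   0.1 -0.2] tcp [ 0.4886 -0.009   0.0818] [ 1.8e+02  1.0e-01 -2.0e-01] j [ 22.  12. -33.  -0. -45.  68.] t 44.45 open 0.0004 F [0.  0.4 0.9] M [-0.05  0.27 -0.04]
```

View pics/s20.png

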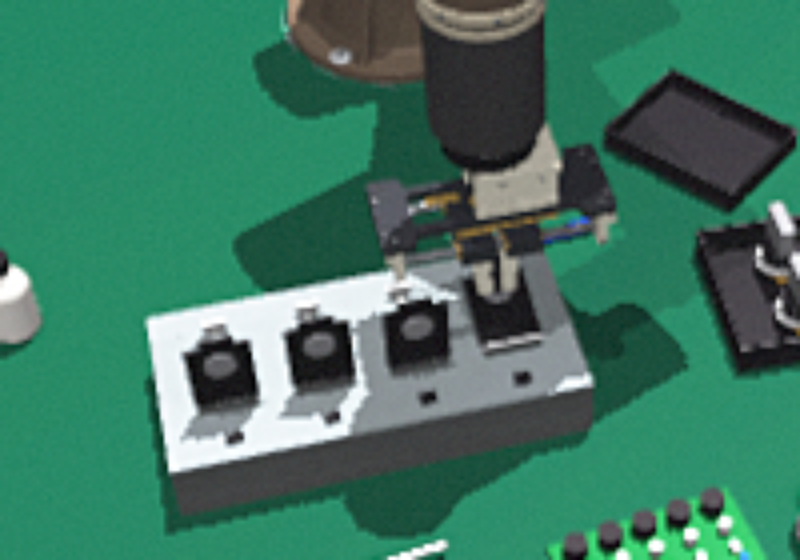

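Nearly down, with the fingers on the pad. Pressing in small steps.

```bash
python3 -m inch '[{"ax":0,"ay":0,"az":0,"dx":0,"dy":0,"dz":1.5,"fingers":0},{"ax":0,"ay":0,"az":0,"dx":0,"dy":0,"dz":3,"fingers":0}]';python3 -m inch '[{"ax":0,"ay":0,"az":0,"dx":0,"dy":0,"dz":1,"fingers":0},{"ax":0,"ay":0,"az":0,"dx":0,"dy":0,"dz":2,"fingers":0}]';python3 -m inch '[{"ax":0,"ay":0,"az":0,"dx":0,"dy":0,"dz":1,"fingers":0},{"ax":0,"ay":0,"az":0,"dx":0,"dy":0,"dz":1.5,"fingers":0}]'
```

```text
clock: 44.75
tool_pos: [0.4891, -0.0089, 0.079]
orientation: [-180.0, 0.0, -0.2]
force: [-0.6, 0.4, 1.6]
opening: 0.0005
clock: 45.0
tool_pos: [0.489, -0.009, 0.0775]
orientation: [180.0, 0.0, -0.1]
force: [-3.2, 0.5, 8.4]
opening: 0.0007
clock: 45.25
tool_pos: [0.4887, -0.009, 0.0757]
orientation: [180.0, 0.0, -0.2]
force: [-3.0, 0.2, 5.0]
opening: 0.0004
```

```bash
python3 -m inch '[{"ax":0,"ay":0,"az":0,"dx":0,"dy":0,"dz":0.6,"fingers":0},{"ax":0,"ay":0,"az":0,"dx":0,"dy":0,"dz":1.2,"fingers":0}]';python3 -m inch '[{"ax":0,"ay":0,"az":0,"dx":0,"dy":0,"dz":0.6,"fingers":0},{"ax":0,"ay":0,"az":0,"dx":0,"dy":0,"dz":1.2,"fingers":0}]'
```

```text
clock: 45.5
tool_pos: [0.4889, -0.009, 0.0743]
orientation: [180.0, 0.0, -0.2]
force: [-1.2, 0.7, 1.6]
opening: 0.0004
clock: 45.75
tool_pos: [0.4893, -0.0089, 0.0731]
orientation: [-180.0, -0.0, -0.1]
force: [-0.7, 0.9, 1.2]
opening: 0.0003
```

```bash
python3 -m inch '[{"ax":0,"ay":0,"az":0,"dx":0,"dy":0,"dz":0.7,"fingers":0},{"ax":0,"ay":0,"az":0,"dx":0,"dy":0,"dz":1.4,"fingers":0}]';python3 -m inch '[{"ax":0,"ay":0,"az":0,"dx":0,"dy":0,"dz":0.7,"fingers":0},{"ax":0,"ay":0,"az":0,"dx":0,"dy":0,"dz":1.4,"fingers":0}]'
```

```text
clock: 46.0
tool_pos: [0.4894, -0.0089, 0.0725]
orientation: [180.0, -0.0, -0.1]
force: [-5.4, 0.5, 16.6]
opening: 0.0002
clock: 46.25
tool_pos: [0.4894, -0.009, 0.0722]
orientation: [180.0, -0.0, -0.1]
force: [-11.9, 1.2, 29.4]
opening: 0.0005
```

```bash
python3 -m inch '[{"ax":0,"ay":0,"az":0,"dx":0,"dy":0,"dz":-30,"fingers":0},{"ax":0,"ay":0,"az":0,"dx":0,"dy":0,"dz":-80,"fingers":0},{"ax":0,"ay":0,"az":0,"dx":0,"dy":0,"dz":-140,"fingers":0},{"ax":0,"ay":0,"az":0,"dx":0,"dy":0,"dz":-165,"fingers":0},{"ax":0,"ay":0,"az":0,"dx":40,"dy":35,"dz":-165,"fingers":0},{"ax":0,"ay":0,"az":0,"dx":80,"dy":70,"dz":-165,"fingers":0},{"ax":0,"ay":0,"az":0,"dx":102,"dy":80,"dz":-165,"fingers":0},{"ax":0,"ay":0,"az":0,"dx":102,"dy":80,"dz":-165,"fingers":0}]'; python3 -c "
from h import *
goto(.592,-.0892,.126,0)
s=snapshot('scene');cv2.imwrite('pics/s21.png',cv2.resize(s['image'][120:260,120:320,::-1],None,fx=4,fy=4))"
```

```text
clock: 47.25
tool_pos: [0.592, -0.0901, 0.2341]
orientation: [180.0, 0.1, -0.3]
force: [-0.3, -0.2, -0.3]
opening: 0.0002
d mm [ 1.000e-01 -9.000e-01  1.081e+02] rotvec [ 0.   0.1 -0.3] tcp [ 0.592  -0.0901  0.2341] [ 1.8e+02  1.0e-01 -3.0e-01] j [ 10.  13.  -9.   0. -68.  80.] t 47.25 open 0.0002 F [-0.3 -0.2 -0.3] M [-0.09  0.23  0.03]
```

View pics/s21.png

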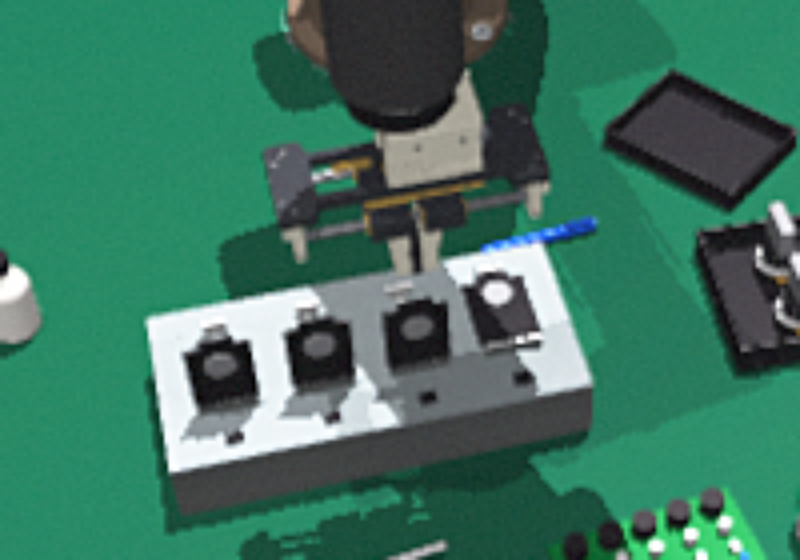

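The first cover stays shut at (500,310). Repeating for the second.

```bash
python3 -m inch '[{"ax":0,"ay":0,"az":0,"dx":2,"dy":-1,"dz":50,"fingers":0},{"ax":0,"ay":0,"az":0,"dx":2,"dy":-1,"dz":90,"fingers":0},{"ax":0,"ay":0,"az":0,"dx":2,"dy":-1,"dz":107,"fingers":0},{"ax":0,"ay":0,"az":0,"dx":2,"dy":-1,"dz":107,"fingers":0},{"ax":0,"ay":0,"az":0,"dx":2,"dy":-1,"dz":107,"fingers":0}]'; python3 -c "
from h import *
goto(.592,-.0892,.128,0)"
```

```text
clock: 47.92
tool_pos: [0.5941, -0.088, 0.1302]
orientation: [180.0, -0.2, -0.1]
force: [0.5, -0.0, -0.4]
opening: 0.0004
d mm [-2.1  1.2  2.2] rotvec [ 0.  -0.2 -0.1] tcp [ 0.5941 -0.088   0.1302] [ 1.8e+02 -2.0e-01 -1.0e-01] j [ 10.  18. -17.   0. -55.  80.] t 47.92 open 0.0004 F [ 0.5 -0.  -0.4] M [-0.11  0.18  0.02]
```

```bash
python3 -m inch '[{"ax":0,"ay":0,"az":0,"dx":-18,"dy":1,"dz":4,"fingers":0},{"ax":0,"ay":0,"az":0,"dx":-33,"dy":1,"dz":7,"fingers":0},{"ax":0,"ay":0,"az":0,"dx":-43,"dy":1,"dz":7,"fingers":0},{"ax":0,"ay":0,"az":0,"dx":-53,"dy":1,"dz":7,"fingers":0},{"ax":0,"ay":0,"az":0,"dx":-63,"dy":1,"dz":9,"fingers":0},{"ax":0,"ay":0,"az":0,"dx":-73,"dy":1,"dz":13,"fingers":0},{"ax":0,"ay":0,"az":0,"dx":-81,"dy":1,"dz":18,"fingers":0},{"ax":0,"ay":0,"az":0,"dx":-89,"dy":1,"dz":24,"fingers":0}]'; python3 -c "
from h import *
goto(.489,-.0892,.0815,0)"
```

```text
clock: 48.92
tool_pos: [0.5035, -0.0889, 0.104]
orientation: [180.0, -0.0, -0.1]
force: [0.9, 0.3, -0.6]
opening: 0.0005
d mm [-14.5   0.3  22.5] rotvec [ 0.  -0.  -0.1] tcp [ 0.5035 -0.0889  0.104 ] [ 1.8e+02 -0.0e+00 -1.0e-01] j [ 12.  12. -29.   0. -49.  78.] t 48.92 open 0.0005 F [ 0.9  0.3 -0.6] M [-0.08 -0.12  0.03]
```

```bash
python3 -m inch '[{"ax":0,"ay":0,"az":0,"dx":-5,"dy":0,"dz":6,"fingers":0},{"ax":0,"ay":0,"az":0,"dx":-9,"dy":0,"dz":12,"fingers":0},{"ax":0,"ay":0,"az":0,"dx":-13,"dy":0,"dz":18,"fingers":0},{"ax":0,"ay":0,"az":0,"dx":-15,"dy":0,"dz":23,"fingers":0},{"ax":0,"ay":0,"az":0,"dx":-15,"dy":0,"dz":24,"fingers":0}]'; python3 -c "
from h import *
goto(.489,-.0892,.075,0)
s=snapshot('scene');cv2.imwrite('pics/s22.png',cv2.resize(s['image'][120:260,120:320,::-1],None,fx=4,fy=4))"
```

```text
clock: 49.55
tool_pos: [0.4884, -0.089, 0.0799]
orientation: [180.0, 0.1, -0.2]
force: [-0.9, -0.6, 1.6]
opening: 0.0004
d mm [0.6 0.2 4.9] rotvec [ 0.   0.1 -0.2] tcp [ 0.4884 -0.089   0.0799] [ 1.8e+02  1.0e-01 -2.0e-01] j [ 12.  13. -32.  -0. -45.  77.] t 49.55 open 0.0004 F [-0.9 -0.6  1.6] M [-0.09  0.35 -0.02]
```

View pics/s22.png

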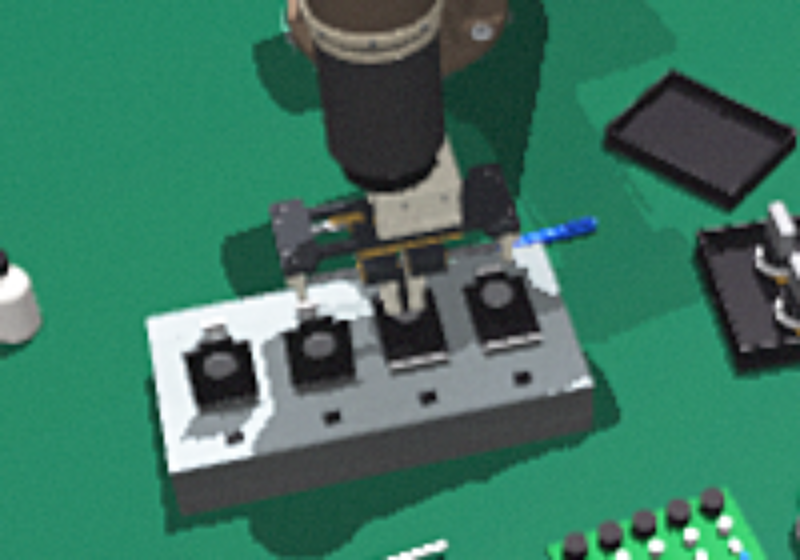

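The cover lies under the fingers at (410,310). Press.

```bash
python3 -m inch '[{"ax":0,"ay":0,"az":0,"dx":0,"dy":0,"dz":1.5,"fingers":0},{"ax":0,"ay":0,"az":0,"dx":0,"dy":0,"dz":2.5,"fingers":0},{"ax":0,"ay":0,"az":0,"dx":0,"dy":0,"dz":3.5,"fingers":0},{"ax":0,"ay":0,"az":0,"dx":0,"dy":0,"dz":4.5,"fingers":0}]';python3 -m inch '[{"ax":0,"ay":0,"az":0,"dx":0,"dy":0,"dz":0.7,"fingers":0},{"ax":0,"ay":0,"az":0,"dx":0,"dy":0,"dz":1.5,"fingers":0}]';python3 -m inch '[{"ax":0,"ay":0,"az":0,"dx":0,"dy":0,"dz":0.7,"fingers":0},{"ax":0,"ay":0,"az":0,"dx":0,"dy":0,"dz":1.4,"fingers":0}]'
```

```text
clock: 50.1
tool_pos: [0.4885, -0.089, 0.0763]
orientation: [180.0, 0.0, -0.1]
force: [-4.1, 1.0, 7.5]
opening: 0.0004
clock: 50.35
tool_pos: [0.4885, -0.089, 0.0744]
orientation: [180.0, 0.0, -0.2]
force: [-1.3, -0.4, 2.3]
opening: 0.0004
clock: 50.6
tool_pos: [0.4892, -0.0889, 0.0729]
orientation: [-180.0, -0.0, -0.2]
force: [-0.8, -0.1, 0.2]
opening: 0.0002
```

```bash
python3 -m inch '[{"ax":0,"ay":0,"az":0,"dx":0,"dy":0,"dz":0.7,"fingers":0},{"ax":0,"ay":0,"az":0,"dx":0,"dy":0,"dz":1.4,"fingers":0},{"ax":0,"ay":0,"az":0,"dx":0,"dy":0,"dz":2,"fingers":0}]'; python3 -m inch '[{"ax":0,"ay":0,"az":0,"dx":0,"dy":0,"dz":-30,"fingers":0},{"ax":0,"ay":0,"az":0,"dx":0,"dy":0,"dz":-80,"fingers":0},{"ax":0,"ay":0,"az":0,"dx":0,"dy":0,"dz":-140,"fingers":0},{"ax":0,"ay":0,"az":0,"dx":0,"dy":0,"dz":-165,"fingers":0},{"ax":0,"ay":0,"az":0,"dx":40,"dy":35,"dz":-165,"fingers":0},{"ax":0,"ay":0,"az":0,"dx":80,"dy":70,"dz":-165,"fingers":0},{"ax":0,"ay":0,"az":0,"dx":104,"dy":80,"dz":-165,"fingers":0},{"ax":0,"ay":0,"az":0,"dx":104,"dy":80,"dz":-165,"fingers":0}]'; python3 -c "
from h import *
goto(.594,-.1687,.127,0)
s=snapshot('scene');cv2.imwrite('pics/s23.png',cv2.resize(s['image'][120:260,120:320,::-1],None,fx=4,fy=4))"
```

```text
clock: 50.98
tool_pos: [0.4892, -0.089, 0.0723]
orientation: [180.0, -0.0, -0.1]
force: [-9.2, 2.5, 22.4]
opening: 0.0004
clock: 51.98
tool_pos: [0.5939, -0.17, 0.2345]
orientation: [180.0, 0.1, -0.2]
force: [-0.8, -0.2, -0.9]
opening: 0.0003
d mm [  0.3  -1.3 107.5] rotvec [ 0.   0.1 -0.2] tcp [ 0.5939 -0.17    0.2345] [ 1.8e+02  1.0e-01 -2.0e-01] j [  2.  15.  -6.   0. -69.  88.] t 51.98 open 0.0003 F [-0.8 -0.2 -0.9] M [-0.1   0.26 -0.01]
```

View pics/s23.png

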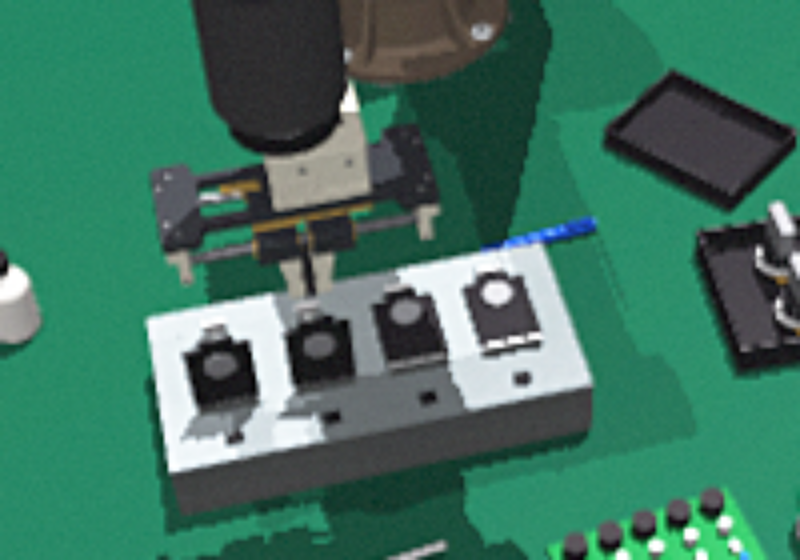

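Second cover shut at (410,325). Third.

```bash
python3 -m inch '[{"ax":0,"ay":0,"az":0,"dx":0,"dy":-1,"dz":50,"fingers":0},{"ax":0,"ay":0,"az":0,"dx":0,"dy":-1,"dz":90,"fingers":0},{"ax":0,"ay":0,"az":0,"dx":0,"dy":-1,"dz":107,"fingers":0},{"ax":0,"ay":0,"az":0,"dx":0,"dy":-1,"dz":107,"fingers":0},{"ax":0,"ay":0,"az":0,"dx":0,"dy":-1,"dz":107,"fingers":0}]'; python3 -c "
from h import *
goto(.592,-.1687,.128,0)"
python3 -m inch '[{"ax":0,"ay":0,"az":0,"dx":-18,"dy":0,"dz":4,"fingers":0},{"ax":0,"ay":0,"az":0,"dx":-33,"dy":0,"dz":7,"fingers":0},{"ax":0,"ay":0,"az":0,"dx":-43,"dy":0,"dz":7,"fingers":0},{"ax":0,"ay":0,"az":0,"dx":-53,"dy":0,"dz":7,"fingers":0},{"ax":0,"ay":0,"az":0,"dx":-63,"dy":0,"dz":9,"fingers":0},{"ax":0,"ay":0,"az":0,"dx":-73,"dy":0,"dz":13,"fingers":0},{"ax":0,"ay":0,"az":0,"dx":-81,"dy":0,"dz":18,"fingers":0},{"ax":0,"ay":0,"az":0,"dx":-89,"dy":0,"dz":24,"fingers":0}]'; python3 -c "
from h import *
goto(.489,-.1687,.0815,0)"
```

```text
clock: 52.65
tool_pos: [0.5938, -0.1682, 0.1308]
orientation: [180.0, -0.2, -0.1]
force: [0.8, -0.9, 0.9]
opening: 0.0003
d mm [-1.8  0.5  2.8] rotvec [ 0.  -0.2 -0.1] tcp [ 0.5938 -0.1682  0.1308] [ 1.8e+02 -2.0e-01 -1.0e-01] j [  2.  19. -14.   0. -56.  88.] t 52.65 open 0.0003 F [ 0.8 -0.9  0.9] M [-0.08  0.11 -0.  ]
clock: 53.65
tool_pos: [0.5033, -0.168, 0.1046]
orientation: [180.0, -0.0, -0.1]
force: [0.5, 0.6, -0.3]
opening: 0.0008
d mm [-14.3   0.8  23.1] rotvec [ 0.  -0.  -0.1] tcp [ 0.5033 -0.168   0.1046] [ 1.8e+02 -0.0e+00 -1.0e-01] j [  3.  14. -27.   0. -50.  87.] t 53.65 open 0.0008 F [ 0.5  0.6 -0.3] M [-0.14 -0.2  -0.  ]
```

```bash
python3 -m inch '[{"ax":0,"ay":0,"az":0,"dx":-5,"dy":0.5,"dz":6,"fingers":0},{"ax":0,"ay":0,"az":0,"dx":-9,"dy":0.5,"dz":12,"fingers":0},{"ax":0,"ay":0,"az":0,"dx":-13,"dy":0.5,"dz":18,"fingers":0},{"ax":0,"ay":0,"az":0,"dx":-14.5,"dy":0.5,"dz":23,"fingers":0},{"ax":0,"ay":0,"az":0,"dx":-14.5,"dy":0.5,"dz":24.5,"fingers":0}]'; python3 -c "
from h import *
goto(.489,-.1687,.075,0)
s=snapshot('scene');cv2.imwrite('pics/s24.png',cv2.resize(s['image'][120:260,120:320,::-1],None,fx=4,fy=4))"
```

```text
clock: 54.28
tool_pos: [0.4888, -0.1684, 0.08]
orientation: [180.0, 0.1, -0.2]
force: [-1.3, -0.2, 0.9]
opening: 0.0007
d mm [0.2 0.3 5. ] rotvec [ 0.   0.1 -0.2] tcp [ 0.4888 -0.1684  0.08  ] [ 1.8e+02  1.0e-01 -2.0e-01] j [  3.  14. -30.  -0. -46.  87.] t 54.27 open 0.0007 F [-1.3 -0.2  0.9] M [-0.09  0.39 -0.01]
```

View pics/s24.png

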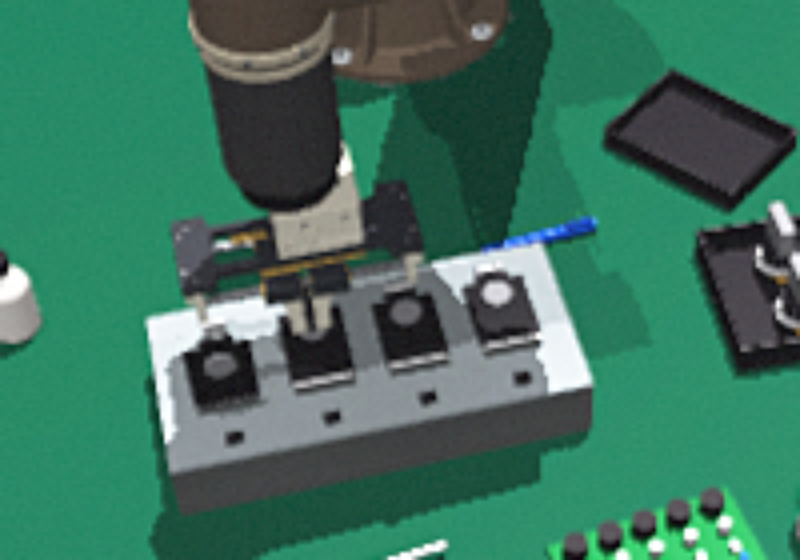

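Third cover is down under the fingers at (315,335). Press.

```bash
python3 -m inch '[{"ax":0,"ay":0,"az":0,"dx":0,"dy":0,"dz":1.5,"fingers":0},{"ax":0,"ay":0,"az":0,"dx":0,"dy":0,"dz":2.5,"fingers":0},{"ax":0,"ay":0,"az":0,"dx":0,"dy":0,"dz":3.5,"fingers":0},{"ax":0,"ay":0,"az":0,"dx":0,"dy":0,"dz":4.5,"fingers":0}]';python3 -m inch '[{"ax":0,"ay":0,"az":0,"dx":0,"dy":0,"dz":0.7,"fingers":0},{"ax":0,"ay":0,"az":0,"dx":0,"dy":0,"dz":1.5,"fingers":0}]';python3 -m inch '[{"ax":0,"ay":0,"az":0,"dx":0,"dy":0,"dz":0.7,"fingers":0},{"ax":0,"ay":0,"az":0,"dx":0,"dy":0,"dz":1.4,"fingers":0}]'; python3 -m inch '[{"ax":0,"ay":0,"az":0,"dx":0,"dy":0,"dz":0.7,"fingers":0},{"ax":0,"ay":0,"az":0,"dx":0,"dy":0,"dz":1.4,"fingers":0},{"ax":0,"ay":0,"az":0,"dx":0,"dy":0,"dz":1.8,"fingers":0}]'
```

```text
clock: 54.82
tool_pos: [0.4889, -0.1685, 0.0765]
orientation: [180.0, 0.0, -0.1]
force: [-3.4, 0.2, 6.6]
opening: 0.0003
clock: 55.08
tool_pos: [0.4887, -0.1685, 0.0745]
orientation: [180.0, 0.0, -0.2]
force: [-2.7, 0.1, 3.0]
opening: 0.0004
clock: 55.32
tool_pos: [0.4895, -0.1684, 0.073]
orientation: [-180.0, -0.0, -0.1]
force: [-1.1, -0.2, 0.9]
opening: 0.0003
clock: 55.7
tool_pos: [0.4895, -0.1685, 0.0725]
orientation: [180.0, -0.0, -0.1]
force: [-5.9, 2.6, 17.7]
opening: 0.0001
```

```bash
python3 -m inch '[{"ax":0,"ay":0,"az":0,"dx":0,"dy":0,"dz":-30,"fingers":0},{"ax":0,"ay":0,"az":0,"dx":0,"dy":0,"dz":-80,"fingers":0},{"ax":0,"ay":0,"az":0,"dx":0,"dy":0,"dz":-140,"fingers":0},{"ax":0,"ay":0,"az":0,"dx":0,"dy":0,"dz":-165,"fingers":0},{"ax":0,"ay":0,"az":0,"dx":40,"dy":35,"dz":-165,"fingers":0},{"ax":0,"ay":0,"az":0,"dx":80,"dy":70,"dz":-165,"fingers":0},{"ax":0,"ay":0,"az":0,"dx":104,"dy":79,"dz":-165,"fingers":0},{"ax":0,"ay":0,"az":0,"dx":104,"dy":79,"dz":-165,"fingers":0}]'; python3 -m inch '[{"ax":0,"ay":0,"az":0,"dx":0,"dy":0,"dz":50,"fingers":0},{"ax":0,"ay":0,"az":0,"dx":0,"dy":0,"dz":90,"fingers":0},{"ax":0,"ay":0,"az":0,"dx":0,"dy":0,"dz":107,"fingers":0},{"ax":0,"ay":0,"az":0,"dx":0,"dy":0,"dz":107,"fingers":0},{"ax":0,"ay":0,"az":0,"dx":0,"dy":0,"dz":107,"fingers":0}]'; python3 -c "
from h import *
goto(.592,-.2487,.128,0)
s=snapshot('scene');cv2.imwrite('pics/s25.png',cv2.resize(s['image'][120:260,120:320,::-1],None,fx=4,fy=4))"
```

```text
clock: 56.7
tool_pos: [0.5942, -0.2484, 0.2346]
orientation: [-180.0, 0.1, -0.2]
force: [-1.0, 0.4, -0.2]
opening: 0.0003
clock: 57.32
tool_pos: [0.5941, -0.2479, 0.1312]
orientation: [180.0, -0.2, -0.1]
force: [0.1, -0.7, 1.1]
opening: 0.0004
d mm [-2.1  0.8  3.2] rotvec [ 0.  -0.2 -0.1] tcp [ 0.5941 -0.2479  0.1312] [ 1.8e+02 -2.0e-01 -1.0e-01] j [ -5.  22. -11.   0. -57.  95.] t 57.33 open 0.0004 F [ 0.1 -0.7  1.1] M [-0.11  0.15 -0.01]
```

View pics/s25.png

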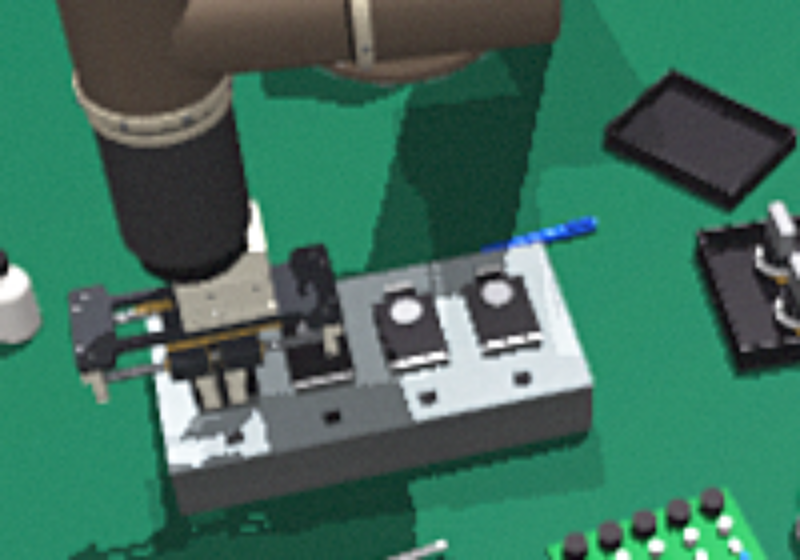

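The third is shut. The fingers are behind the fourth cover at (225,385).

```bash
python3 -m inch '[{"ax":0,"ay":0,"az":0,"dx":-18,"dy":0.5,"dz":4,"fingers":0},{"ax":0,"ay":0,"az":0,"dx":-33,"dy":0.5,"dz":7,"fingers":0},{"ax":0,"ay":0,"az":0,"dx":-43,"dy":0.5,"dz":7,"fingers":0},{"ax":0,"ay":0,"az":0,"dx":-53,"dy":0.5,"dz":7,"fingers":0},{"ax":0,"ay":0,"az":0,"dx":-63,"dy":0.5,"dz":9,"fingers":0},{"ax":0,"ay":0,"az":0,"dx":-73,"dy":0.5,"dz":13,"fingers":0},{"ax":0,"ay":0,"az":0,"dx":-81,"dy":0.5,"dz":18,"fingers":0},{"ax":0,"ay":0,"az":0,"dx":-89,"dy":0.5,"dz":24,"fingers":0}]'; python3 -m inch '[{"ax":0,"ay":0,"az":0,"dx":-5,"dy":0,"dz":6,"fingers":0},{"ax":0,"ay":0,"az":0,"dx":-9,"dy":0,"dz":12,"fingers":0},{"ax":0,"ay":0,"az":0,"dx":-13,"dy":0,"dz":18,"fingers":0},{"ax":0,"ay":0,"az":0,"dx":-14.5,"dy":0,"dz":23,"fingers":0},{"ax":0,"ay":0,"az":0,"dx":-14.5,"dy":0,"dz":24.5,"fingers":0}]'; python3 -c "
from h import *
goto(.489,-.2487,.075,0)
s=snapshot('scene');cv2.imwrite('pics/s26.png',cv2.resize(s['image'][120:260,120:320,::-1],None,fx=4,fy=4))"
```

```text
clock: 58.38
tool_pos: [0.5036, -0.248, 0.1049]
orientation: [180.0, -0.0, -0.1]
force: [1.0, 0.6, 1.4]
opening: 0.0003
clock: 59.0
tool_pos: [0.489, -0.2479, 0.0803]
orientation: [-180.0, 0.1, -0.2]
force: [-1.0, 0.7, 0.6]
opening: 0.0003
d mm [-0.   0.8  5.3] rotvec [-0.   0.1 -0.2] tcp [ 0.489  -0.2479  0.0803] [-1.8e+02  1.0e-01 -2.0e-01] j [ -6.  17. -26.  -0. -47.  96.] t 59.0 open 0.0003 F [-1.   0.7  0.6] M [-0.09  0.44  0.01]
```

View pics/s26.png

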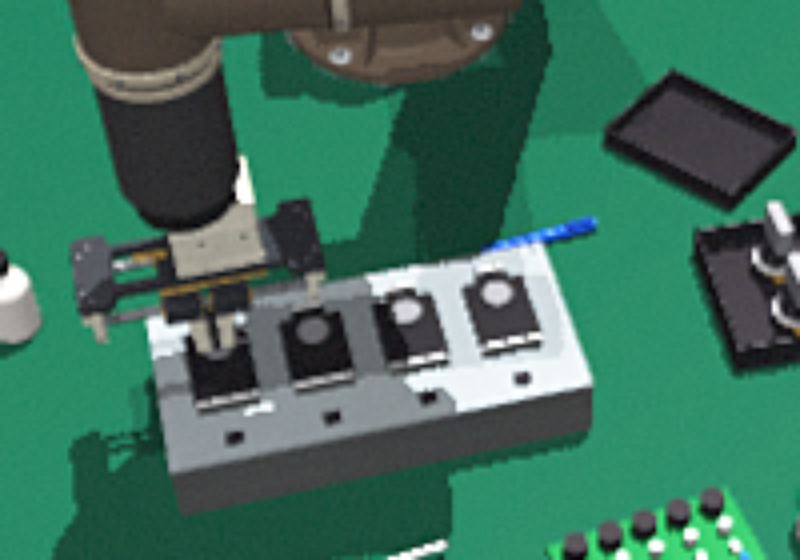

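```bash
python3 -m inch '[{"ax":0,"ay":0,"az":0,"dx":0,"dy":0,"dz":1.5,"fingers":0},{"ax":0,"ay":0,"az":0,"dx":0,"dy":0,"dz":2.5,"fingers":0},{"ax":0,"ay":0,"az":0,"dx":0,"dy":0,"dz":3.5,"fingers":0},{"ax":0,"ay":0,"az":0,"dx":0,"dy":0,"dz":4.5,"fingers":0}]';python3 -m inch '[{"ax":0,"ay":0,"az":0,"dx":0,"dy":0,"dz":0.7,"fingers":0},{"ax":0,"ay":0,"az":0,"dx":0,"dy":0,"dz":1.5,"fingers":0}]';python3 -m inch '[{"ax":0,"ay":0,"az":0,"dx":0,"dy":0,"dz":0.7,"fingers":0},{"ax":0,"ay":0,"az":0,"dx":0,"dy":0,"dz":1.4,"fingers":0}]'; python3 -m inch '[{"ax":0,"ay":0,"az":0,"dx":0,"dy":0,"dz":0.7,"fingers":0},{"ax":0,"ay":0,"az":0,"dx":0,"dy":0,"dz":1.4,"fingers":0},{"ax":0,"ay":0,"az":0,"dx":0,"dy":0,"dz":1.9,"fingers":0}]'
```

```text
clock: 59.55
tool_pos: [0.4893, -0.248, 0.077]
orientation: [180.0, 0.0, -0.1]
force: [-3.8, 1.2, 9.3]
opening: 0.0006
clock: 59.8
tool_pos: [0.489, -0.248, 0.0751]
orientation: [180.0, 0.0, -0.2]
force: [-2.0, 0.3, 3.5]
opening: 0.0005
clock: 60.05
tool_pos: [0.4897, -0.2479, 0.0733]
orientation: [-180.0, -0.0, -0.2]
force: [-0.4, 0.2, 0.7]
opening: 0.0002
clock: 60.42
tool_pos: [0.4898, -0.248, 0.0725]
orientation: [180.0, -0.0, -0.1]
force: [-5.6, 2.9, 14.7]
opening: 0.0002
```

```bash
python3 -m inch '[{"ax":0,"ay":0,"az":0,"dx":0,"dy":0,"dz":-30,"fingers":0},{"ax":0,"ay":0,"az":0,"dx":0,"dy":0,"dz":-80,"fingers":0},{"ax":0,"ay":0,"az":0,"dx":0,"dy":0,"dz":-140,"fingers":0},{"ax":0,"ay":0,"az":0,"dx":0,"dy":0,"dz":-190,"fingers":0},{"ax":0,"ay":0,"az":0,"dx":-35,"dy":50,"dz":-210,"fingers":0},{"ax":0,"ay":0,"az":0,"dx":-70,"dy":100,"dz":-210,"fingers":0},{"ax":0,"ay":0,"az":0,"dx":-100,"dy":150,"dz":-210,"fingers":0},{"ax":0,"ay":0,"az":0,"dx":-120,"dy":190,"dz":-210,"fingers":0}]'; python3 -m inch '[{"ax":0,"ay":0,"az":0,"dx":0,"dy":40,"dz":0,"fingers":0},{"ax":0,"ay":0,"az":0,"dx":0,"dy":80,"dz":0,"fingers":0},{"ax":0,"ay":0,"az":0,"dx":0,"dy":80,"dz":0,"fingers":0}]'; python3 - <<'E'
from h import *
s=snapshot('top');im=s['image'][:,:,::-1];cv2.imwrite('pics/t27.png',im)
cv2.imwrite('pics/t27t.png',cv2.resize(im[150:260,110:390],None,fx=2.8,fy=2.8,interpolation=cv2.INTER_CUBIC))
s=snapshot('scene');im=s['image'][:,:,::-1]
cv2.imwrite('pics/s27.png',cv2.resize(im[140:270,140:380],None,fx=3.3,fy=3.3,interpolation=cv2.INTER_CUBIC))
goto(0,0,0,0)
E
```

```text
clock: 61.42
tool_pos: [0.3679, -0.4392, 0.2816]
orientation: [180.0, -0.1, -0.2]
force: [0.8, 0.7, 0.2]
opening: 0.0005
clock: 61.8
tool_pos: [0.3685, -0.5197, 0.2799]
orientation: [-180.0, 0.1, -0.3]
force: [0.4, 0.9, -0.5]
opening: 0.0004
d mm [-370.4 -516.2  281.2] rotvec [-0.   0.  -0.2] tcp [ 0.3688 -0.5178  0.2807] [-180.     0.    -0.2] j [-37.  15.   0.  -0. -75. 127.] t 61.9 open 0.0006 F [0.2 1.  0.4] M [-0.08  0.11  0.02]
```

View pics/t27.png

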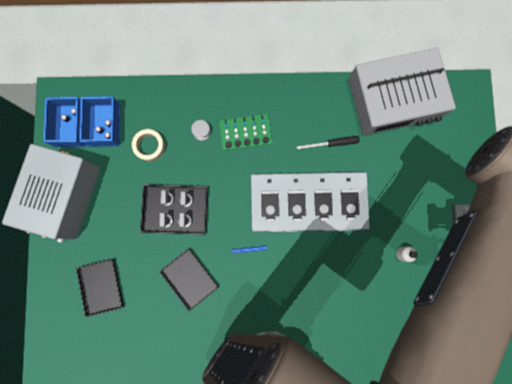

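View pics/t27t.png

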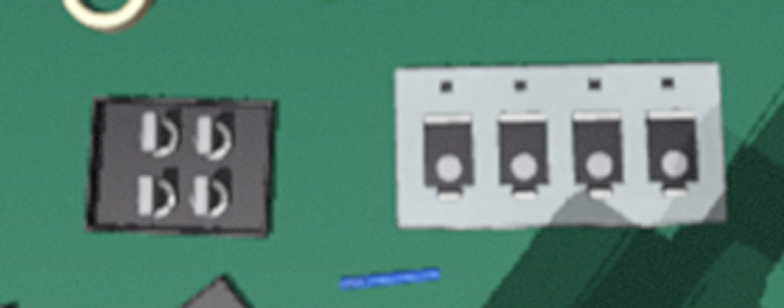

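View pics/s27.png

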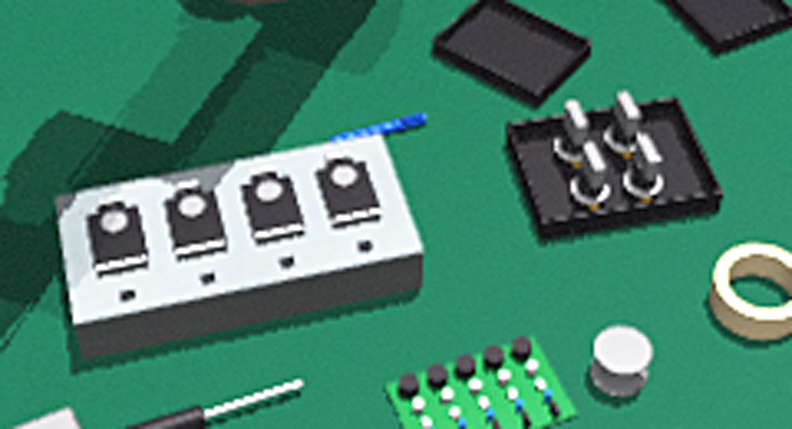

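All four plugs stand in the tray at top-view (166,198), (187,198), (166,218) and (186,218). All four covers lie down at (270,206) to (350,206), and the bystanders look unmoved. There is time left, so I'll check each catch by touch. A latched pad top sits at z of about 0.0725. An unlatched one would push back from about 0.077 up.

```bash
python3 -m inch '[{"ax":0,"ay":0,"az":0,"dx":25,"dy":-55,"dz":0,"fingers":0},{"ax":0,"ay":0,"az":0,"dx":50,"dy":-110,"dz":0,"fingers":0},{"ax":0,"ay":0,"az":0,"dx":75,"dy":-165,"dz":0,"fingers":0},{"ax":0,"ay":0,"az":0,"dx":100,"dy":-220,"dz":0,"fingers":0},{"ax":0,"ay":0,"az":0,"dx":120,"dy":-270,"dz":0,"fingers":0},{"ax":0,"ay":0,"az":0,"dx":120,"dy":-270,"dz":60,"fingers":0},{"ax":0,"ay":0,"az":0,"dx":120,"dy":-270,"dz":120,"fingers":0},{"ax":0,"ay":0,"az":0,"dx":120,"dy":-270,"dz":165,"fingers":0}]'; python3 -m inch '[{"ax":0,"ay":0,"az":0,"dx":0,"dy":0,"dz":0,"fingers":0}]'; python3 -c "
from h import *
goto(.489,-.2487,.075,0)"
```

```text
clock: 62.9
tool_pos: [0.4888, -0.2464, 0.1149]
orientation: [-180.0, -0.0, -0.0]
force: [0.6, 0.2, 0.9]
opening: 0.0003
clock: 63.02
tool_pos: [0.4871, -0.2466, 0.114]
orientation: [-179.9, 0.3, -0.1]
force: [-0.3, -0.3, 1.2]
opening: 0.0005
d mm [ 2.1  2.1 39. ] rotvec [-0.1  0.3 -0.1] tcp [ 0.4871 -0.2466  0.114 ] [-1.799e+02  3.000e-01 -1.000e-01] j [ -6.  15. -24.  -0. -52.  96.] t 63.02 open 0.0005 F [-0.3 -0.3  1.2] M [-0.08  0.14 -0.01]
```

```bash
python3 -m inch '[{"ax":0,"ay":0,"az":0,"dx":1,"dy":1.5,"dz":20,"fingers":0},{"ax":0,"ay":0,"az":0,"dx":1,"dy":1.5,"dz":34,"fingers":0},{"ax":0,"ay":0,"az":0,"dx":1,"dy":1.5,"dz":38,"fingers":0},{"ax":0,"ay":0,"az":0,"dx":1,"dy":1.5,"dz":38,"fingers":0},{"ax":0,"ay":0,"az":0,"dx":1,"dy":1.5,"dz":38,"fingers":0}]'; python3 -c "
from h import *
goto(.489,-.2487,.075,0)"
```

```text
clock: 63.65
tool_pos: [0.491, -0.2495, 0.0793]
orientation: [180.0, -0.1, -0.1]
force: [-1.2, 0.2, -1.3]
opening: 0.0004
d mm [-2.  -0.8  4.3] rotvec [ 0.  -0.1 -0.1] tcp [ 0.491  -0.2495  0.0793] [ 1.8e+02 -1.0e-01 -1.0e-01] j [ -7.  17. -26.   0. -47.  96.] t 63.65 open 0.0004 F [-1.2  0.2 -1.3] M [-0.14  0.19 -0.05]
```

```bash
python3 -m inch '[{"ax":0,"ay":0,"az":0,"dx":-1,"dy":0,"dz":2,"fingers":0},{"ax":0,"ay":0,"az":0,"dx":-1,"dy":0,"dz":2.5,"fingers":0},{"ax":0,"ay":0,"az":0,"dx":-1,"dy":0,"dz":2.5,"fingers":0}]'; python3 -m inch '[{"ax":0,"ay":0,"az":0,"dx":0,"dy":0,"dz":1,"fingers":0},{"ax":0,"ay":0,"az":0,"dx":0,"dy":0,"dz":2,"fingers":0},{"ax":0,"ay":0,"az":0,"dx":0,"dy":0,"dz":2,"fingers":0}]'
```

```text
clock: 64.03
tool_pos: [0.4895, -0.2494, 0.076]
orientation: [180.0, 0.0, -0.2]
force: [0.6, 0.2, 1.0]
opening: 0.0001
clock: 64.4
tool_pos: [0.4894, -0.2494, 0.0738]
orientation: [-180.0, 0.0, -0.2]
force: [0.9, -0.2, -0.1]
opening: 0.0006
```

Cover 4 is latched: no contact force down to 0.0738. Checking the other three the same way.

```bash
for i in 1; do python3 -m inch '[{"ax":0,"ay":0,"az":0,"dx":0,"dy":0,"dz":-20,"fingers":0},{"ax":0,"ay":0,"az":0,"dx":0,"dy":-40,"dz":-20,"fingers":0},{"ax":0,"ay":0,"az":0,"dx":0,"dy":-80,"dz":-20,"fingers":0},{"ax":0,"ay":0,"az":0,"dx":0,"dy":-80,"dz":-12,"fingers":0},{"ax":0,"ay":0,"az":0,"dx":0,"dy":-80,"dz":-3,"fingers":0},{"ax":0,"ay":0,"az":0,"dx":0,"dy":-80,"dz":-1,"fingers":0},{"ax":0,"ay":0,"az":0,"dx":0,"dy":-80,"dz":0,"fingers":0},{"ax":0,"ay":0,"az":0,"dx":0,"dy":-80,"dz":0,"fingers":0}]'; done; python3 -m inch '[{"ax":0,"ay":0,"az":0,"dx":0,"dy":0,"dz":-20,"fingers":0},{"ax":0,"ay":0,"az":0,"dx":0,"dy":-40,"dz":-20,"fingers":0},{"ax":0,"ay":0,"az":0,"dx":0,"dy":-80,"dz":-20,"fingers":0},{"ax":0,"ay":0,"az":0,"dx":0,"dy":-80,"dz":-12,"fingers":0},{"ax":0,"ay":0,"az":0,"dx":0,"dy":-80,"dz":-3,"fingers":0},{"ax":0,"ay":0,"az":0,"dx":0,"dy":-80,"dz":-1,"fingers":0},{"ax":0,"ay":0,"az":0,"dx":0,"dy":-80,"dz":0,"fingers":0},{"ax":0,"ay":0,"az":0,"dx":0,"dy":-80,"dz":0,"fingers":0}]'; python3 -m inch '[{"ax":0,"ay":0,"az":0,"dx":0,"dy":0,"dz":-20,"fingers":0},{"ax":0,"ay":0,"az":0,"dx":0,"dy":-40,"dz":-20,"fingers":0},{"ax":0,"ay":0,"az":0,"dx":0,"dy":-80,"dz":-20,"fingers":0},{"ax":0,"ay":0,"az":0,"dx":0,"dy":-80,"dz":-12,"fingers":0},{"ax":0,"ay":0,"az":0,"dx":0,"dy":-80,"dz":-3,"fingers":0},{"ax":0,"ay":0,"az":0,"dx":0,"dy":-80,"dz":-1,"fingers":0},{"ax":0,"ay":0,"az":0,"dx":0,"dy":-80,"dz":0,"fingers":0},{"ax":0,"ay":0,"az":0,"dx":0,"dy":-80,"dz":0,"fingers":0}]'
```

```text
clock: 65.4
tool_pos: [0.4897, -0.1699, 0.0739]
orientation: [180.0, 0.0, -0.2]
force: [-0.6, -0.3, -0.3]
opening: 0.0003
clock: 66.4
tool_pos: [0.4899, -0.0899, 0.0739]
orientation: [180.0, 0.0, -0.2]
force: [0.9, -0.4, -0.4]
opening: 0.0004
clock: 67.4
tool_pos: [0.4902, -0.0099, 0.074]
orientation: [180.0, 0.0, -0.2]
force: [-0.1, -0.3, 0.5]
opening: 0.0005
```

All four are latched. Retreating for a last look.

```bash
python3 -m inch '[{"ax":0,"ay":0,"az":0,"dx":0,"dy":0,"dz":-50,"fingers":0},{"ax":0,"ay":0,"az":0,"dx":0,"dy":0,"dz":-110,"fingers":0},{"ax":0,"ay":0,"az":0,"dx":0,"dy":0,"dz":-170,"fingers":0},{"ax":0,"ay":0,"az":0,"dx":-20,"dy":50,"dz":-200,"fingers":0},{"ax":0,"ay":0,"az":0,"dx":-40,"dy":100,"dz":-200,"fingers":0},{"ax":0,"ay":0,"az":0,"dx":-60,"dy":150,"dz":-200,"fingers":0},{"ax":0,"ay":0,"az":0,"dx":-60,"dy":200,"dz":-200,"fingers":0},{"ax":0,"ay":0,"az":0,"dx":-60,"dy":200,"dz":-200,"fingers":0}]'; python3 -m inch '[{"ax":0,"ay":0,"az":0,"dx":0,"dy":0,"dz":0,"fingers":0},{"ax":0,"ay":0,"az":0,"dx":0,"dy":0,"dz":0,"fingers":0}]'; python3 - <<'E'
from h import *
s=snapshot('top');im=s['image'][:,:,::-1];cv2.imwrite('pics/t28.png',im)
s=snapshot('scene');im=s['image'][:,:,::-1]
cv2.imwrite('pics/s28.png',cv2.resize(im[130:280,140:390],None,fx=3.2,fy=3.2,interpolation=cv2.INTER_CUBIC))
E
```

```text
clock: 68.4
tool_pos: [0.4288, -0.212, 0.274]
orientation: [180.0, 0.0, -0.4]
force: [-0.3, 0.6, 0.1]
opening: 0.0006
clock: 68.65
tool_pos: [0.4297, -0.2085, 0.2741]
orientation: [-180.0, -0.0, -0.1]
force: [-0.5, -0.3, -0.5]
opening: 0.0004
```

View pics/t28.png

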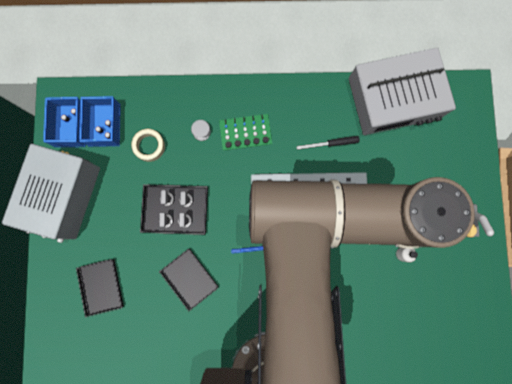

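View pics/s28.png

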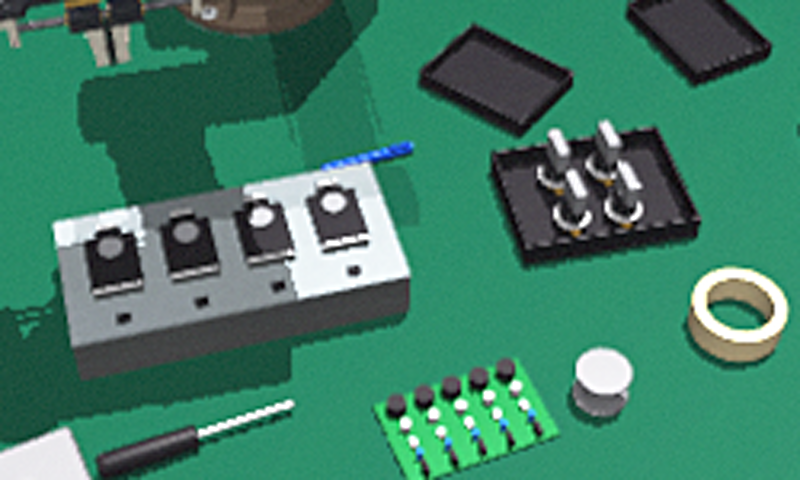

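The tray is at (175,209) with four upright plugs, the covers are shut, the bystanders are where they started, and the robot is clear of everything. Handing in.

```bash
python3 -c "
from plant import *
print(close_job())"
```

```text
the job is handed in; nothing more can be done
None
```

I took all four plugs out of the rig and put them in the largest tray, then shut all four dust covers and handed the job in at about 69 s. No verdict was reported.

- **Plugs:** each was turned anticlockwise until its wing was in line with the rig's x axis, then lifted. Wrist force stayed below about 9 N during turning and lifting. The second plug bound slightly at first, with a moment of about 1.8 N m, then came free. The last pictures show all four standing upright in the tray, well inside the walls.
- **Covers:** on each one the force rose to about 8 N, dropped as the catch gave, and then rose again as the cover bottomed out. Afterwards I lowered the fingers to about 1.3 mm above each shut pad and felt no contact, so each hinge is within about 0.025 rad of shut. This relies on measured tool positions; I cannot read the hinge angles directly.
- **Bench:** the other things on the bench look unmoved in the last pictures. I saw no clear shift of the tray, and no slip of the grip.
- **Disagreements:** some network landmarks were about 1 cm off, so I set the grasps by overlaying the wing model on the wrist pictures. When I measured the cover positions, the press pads sat about 1 cm from where the given dimensions predicted; the closing motion still worked.

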